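Make up the turning kit and the decorating kit

ROBOT

A 7-joint arm with a two-finger parallel gripper is mounted at the origin on a cart in front of the work surface, level with it; the furniture and walls round the work are solid. World frame = base frame: x ahead of the robot, y to its left, z up, the work surface at z = 0. Lengths are in m, angles in rad, forces in N, time in s.
With the tool pointing down it reaches from about 0.4 to 0.85 m from the base axis. Payload 4.5 kg.
Tool frame: the origin (TCP) lies between the finger pads; the fingertips stand 19 mm ahead of it and the grasp point (between the pads) is the TCP; z points along the fingers, y is the direction in which the jaws open and shut (so a half turn about z gives the same grasp; the last joint's range is limited). The gripper opens to 88 mm and grips with 3 to 60 N. Pads are 18 mm wide; open, the fingers measure 123 mm over their backs; the gripper's body (75 mm by 187 mm) begins 45 mm behind the grasp point.
Start: joints at [1.214, 0.689, -0.195, 1.565, 0.157, 0.902, -0.215], TCP at [0.238, -0.578, 0.258] pointing down, gripper open.
Joint ranges: [-3.01, 3.01], [-0.46, 2.08], [-1.47, 1.51], [0.13, 2.56], [-1, 4.14], [0.04, 2.09], [-2.66, 2.66]. Speed limits (rad/s): [2.57, 2.57, 3.14, 3.14, 3.14, 3.14, 3.14].

INTERFACE

Orientations are given as a unit quaternion [x, y, z, w].
In Python, from plant import status, snapshot, finish_job, cut_out, tip_of gives the robot as it stands. The module is installed in compiled form; this text tells all that it offers.
- The arm moves only by the tool carry_out, never from a script. Its arguments are lists of equal length, an entry for each row: "linear": the shift along the world's x, y, z in m, a list of three; "roll": the turn about the world's z in rad. A call has 1 to 8 rows; each row is the pose to reach, as a shift and turn from the pose measured when the call began; what a row does not reach only later rows make up. A row lasts 1/12 s, in which the tool goes at most 41.7 mm and 7.16 degrees, less where a joint would pass 70% of its speed; a pose out of reach is approached as far as the arm can. A call with a gripper value outside its range is refused whole. "gripper" is the opening, from 0 (shut) to 1 (fully open), set as the call begins (left out, the last holds). The fingers move at their own pace and stop on an object; "grip_force" is the grip in N (left out, the last holds). Time passes only in rows, so rows that repeat a pose let the fingers close. It gives the time, the measured TCP pose, the force and the opening at its end, in the units of the state.
- status.get_state(): the state, without advancing time (a new reading comes with each control period).
- snapshot(name): name is "scene" or "top" or "wrist"; returns a dict with "img" (420x560x3 uint8, red, green, blue), "range_z" (420x560 float32, m along the optical axis (not along the pixel's ray), 0 where there is no reading), "fx", "fy", "cx", "cy" (pixels), "k1" (the pictures are not rectified: a ray, as slopes to the right and down, at radius r is drawn at 1 + k1 r^2 times it, then the intrinsics apply), "world_from_camera" (4x4, takes a point from camera to world coordinates). Camera axes: x right, y down, z forward; pixel columns grow to the right and rows downward; lengths in m; the calibration is good to about 2 mm. A picture is of the moment at which its call begins.
- finish_job(): hands the job in, once; it reports no verdict.
Trained networks look in a picture, given as the dict that the camera call returned (one of the last four; its "shot" number tells which), for a name from the list of things; names that differ only in an ending like _2 or _b are one class to them, and where a whole thing is asked for, a point or a joint stands for the part that bears it (a point fixed in the world has none). Each returns a list of dicts, best first, with "confidence" (0 to 1); they miss things now and then, are a little off and sometimes report something else, mostly with a low value. They report only what shows in the picture. A call takes as long as a camera call. They do not tell look-alikes from the thing itself.
- cut_out(picture, query): "region" (420x560 bool, what is visible of it) and "pixel" ([column, row] in pixels, amid what is visible of it).
- tip_of(picture, query): "pixel" ([column, row] in pixels: a listed point, or the origin of a listed thing).
The state is a dict: "clock": time; "q": joint angles; "qd": joint speeds; "joint_torque": joint torques, N m; "tool_pos": TCP position; "eef_rot": TCP orientation; "contact_force": force on the tool from outside, world axes, zero at the start; "moment": the same for the moment, N m; "opening": opening from 0.0 (shut) to 1.0 (fully open).
Only numpy, scipy, OpenCV 4.12 (cv2) and the standard library are available. Lean on these libraries where they do the work, as an engineer would, in place of code of your own. Each camera call takes 0.05 s, during which the arm holds its last target.

TASK

Make up the two class kits in their cut-out wooden trays from the stock lying round them. The turning kit, in the tray with the long groove, gets the wooden rib flat in its pocket and the loop tool in the groove; the decorating kit, in the tray with the round well, gets the smaller, rubber rib flat in its pocket, the white cup of dry underglaze upright in the round well and the block stamp upright in the square well. Leave the pinch pot and the round cutter where they stand.

Things in the scene. Friction and masses are not known exactly. Their poses are not given: they have to be found in the camera images.
- turning_tray: Fixed wooden kit tray 138 (x) x 220 (y) mm, z up, origin centre of underside; top 13 mm, recess floors 5 mm above the table. Upright-walled rib pocket 64 (x) x 112 (y) mm centred at x=-25, y=0 mm; groove 38 (x) x 196 (y) mm centred at x=+38, y=0; 12 mm divider between. Finger slot at floor level, y=-30 to +30 mm, runs right across the tray in x, through divider and both sides.
- decorating_tray: Fixed wooden kit tray 156 (x) x 220 (y) mm, z up, origin centre of underside; top 13 mm, recess floors 5 mm above the table, walls upright. Rib pocket 58 (x) x 102 (y) mm centred at x=-37, y=0 mm; round well 62 mm across at x=+35, y=-52; square well 42 x 42 mm at x=+35, y=+52. Finger slot at floor level, y=-22 to +22 mm, from the edge x=-78 to x=+14 across the rib pocket.
- wooden_rib: Brown wooden kidney-shaped potter's rib lying flat, 48 (x) x 96 (y) x 8 (z) mm, the larger of the two ribs; origin: centre of its underside, y along its length. May go into its pocket either way round.
- rubber_rib: Red rubber kidney-shaped rib lying flat, 43 (x) x 86 (y) x 8 (z) mm, the smaller of the two; origin: centre of its underside, y along its length. May go into its pocket either way round.
- loop_tool: Loop trimming tool lying flat, 180 mm long (y), wooden handle 12 mm wide (x) and 13 mm thick, wire loop 25 mm wide at its -y end; the handle reaches from y = -40 to +90 mm; weight 30 g. Origin: middle of the 180 mm length, at the underside. May lie in the groove either way round.
- stamp: Hand stamp standing upright, a square block of brown wood 26 x 26 x 52 mm; origin: centre of its underside, x and y square to its sides, z up.
- cup: Small white tapered cup with a hard dry cake of orange underglaze in it, standing upright, 58 mm high, about 44 mm across at the foot and 59 mm at the rim; origin: centre of its underside, z up.
- pinch_pot: Bystander: soft brown clay pinch pot, about 82 mm across and 49 mm high; origin: centre of its underside. To be left alone.
- cutter: Bystander: round metal cutter ring, 72 mm across and 28 mm high; origin: centre of its underside. To be left alone.
Things that resemble listed ones, but are neither listed nor needed, are in the scene too. What is shaped like the cup but blue is not meant.

How it is judged:
At the end, for the whole second after the job is handed in: All released, still and level on their recess floors (underside 2 to 8.5 mm up, tilt under 0.12 rad); from the recess centre, in tray x and y: ribs within 12 mm (and 0.3 rad of its length), loop tool 14 mm (0.2 rad), cup and stamp 11 mm (x of wooden_rib in the frame of turning_tray between -0.037 and -0.013 m and y of wooden_rib in the frame of turning_tray between -0.012 and 0.012 m and z of wooden_rib in the frame of turning_tray between 0.002 and 0.0085 m and angle between each of wooden_rib, loop_tool, rubber_rib, cup, stamp's own z axis and vertical below 0.12 rad and linear speed of each of wooden_rib, loop_tool, rubber_rib, cup, stamp below 0.02 m/s and angular speed of each of wooden_rib, loop_tool, rubber_rib, cup, stamp below 0.2 rad/s and angle between the y axis of wooden_rib and the y axis of turning_tray, either way round below 0.3 rad and x of loop_tool in the frame of turning_tray between 0.024 and 0.052 m and y of loop_tool in the frame of turning_tray between -0.014 and 0.014 m and z of loop_tool in the frame of turning_tray between 0.002 and 0.0085 m and angle between the y axis of loop_tool and the y axis of turning_tray, either way round below 0.2 rad and x of rubber_rib in the frame of decorating_tray between -0.049 and -0.025 m and y of rubber_rib in the frame of decorating_tray between -0.012 and 0.012 m and z of rubber_rib in the frame of decorating_tray between 0.002 and 0.0085 m and angle between the y axis of rubber_rib and the y axis of decorating_tray, either way round below 0.3 rad and x of cup in the frame of decorating_tray between 0.024 and 0.046 m and y of cup in the frame of decorating_tray between -0.063 and -0.041 m and z of cup in the frame of decorating_tray between 0.002 and 0.0085 m and x of stamp in the frame of decorating_tray between 0.024 and 0.046 m and y of stamp in the frame of decorating_tray between 0.041 and 0.063 m and z of stamp in the frame of decorating_tray between 0.002 and 0.0085 m); the robot touches nothing.
It fails at once if the pinch pot was moved more than 20 mm (distance of pinch_pot from where it was at the start of the episode above 0.02 m).
It fails at once if the round cutter was moved more than 20 mm (distance of cutter from where it was at the start of the episode above 0.02 m).
It also fails if it takes over 131 s, if anything falls off the work surface, if the arm or the gripper's body presses on something with over 40 N, if the wrist force passes 120 N, or if a joint passes its speed limit or range.

## Working session

There is one attempt and no reset: what is moved stays moved. The work goes in short steps, Python scripts to look and compute and a tool call to move; the robot and the scene stay as the last step left them, time stands still between calls to the robot, and variables do not carry over. Pictures are saved under pics/ and viewed, and the job is handed in when it is done.

Besides the shell and the picture viewer there is one more tool, called after "Emit:" as name(argument=value, ...), one argument or row to a line, values as JSON. carry_out: Moves the arm, as the interface text tells. Its arguments: {"type":"object","properties":{"linear":{"type":"array"},"roll":{"type":"array"},"gripper":{"type":"number"},"grip_force":{"type":"number"}},"required":["linear","roll"]}

```bash
mkdir -p pics; ls; cat > h.py <<'E'
import numpy as np, cv2
from plant import status, snapshot, finish_job, cut_out, tip_of
def save(p,n): cv2.imwrite('pics/%s.png'%n, p['img'][:,:,::-1])
def ray(p,px):
    K=np.array([[p['fx'],0,p['cx']],[0,p['fy'],p['cy']],[0,0,1.]])
    px=np.asarray(px,float).reshape(-1,2)
    d=(px-[p['cx'],p['cy']])/[p['fx'],p['fy']]
    u=d.copy()
    for _ in range(30): u=d/(1+p['k1']*(u**2).sum(1,keepdims=True))
    return u
def toz(p,px,z):
    u=ray(p,px); T=np.array(p['world_from_camera']); r=np.c_[u,np.ones(len(u))]@T[:3,:3].T; o=T[:3,3]
    s=(z-o[2])/r[:,2]; return o+r*s[:,None]
def cloud(p):
    h,w=p['range_z'].shape; c,r=np.meshgrid(np.arange(w),np.arange(h))
    u=ray(p,np.c_[c.ravel(),r.ravel()]); z=p['range_z'].ravel().astype(float)
    P=np.c_[u*z[:,None],z]; T=np.array(p['world_from_camera'])
    P=P@T[:3,:3].T+T[:3,3]; P[z==0]=np.nan
    return P.reshape(h,w,3)
E
python3 - <<'E'
from h import *
for n in ['top','scene']:
    p=snapshot(n); save(p,n+'0'); print(n,p['fx'],p['k1'],np.round(p['world_from_camera'],3).tolist())
    for q in ['turning_tray','decorating_tray','wooden_rib','rubber_rib','loop_tool','stamp','cup','pinch_pot','cutter']:
        print(q,[(np.round(d['pixel']).tolist(),round(d['confidence'],2),int(d['region'].sum())) for d in cut_out(p,q)])
s=status.get_state(); print(s)
E
```

```text
pics
top 405.74023440038036 -0.08810896710204724 [[0.003, -0.992, 0.126, 0.412], [-1.0, -0.001, 0.014, -0.005], [-0.014, -0.126, -0.992, 1.002], [0.0, 0.0, 0.0, 1.0]]
turning_tray [([318.0, 229.0], 0.64, 4956)]
decorating_tray [([234.0, 230.0], 0.94, 5623), ([319.0, 232.0], 0.39, 4998)]
wooden_rib [([162.0, 270.0], 0.73, 564), ([401.0, 216.0], 0.18, 528)]
rubber_rib [([160.0, 270.0], 0.38, 622)]
loop_tool [([271.0, 153.0], 0.8, 226), ([236.0, 227.0], 0.38, 5685)]
stamp [([162.0, 220.0], 0.56, 159)]
cup [([403.0, 218.0], 0.8, 526), ([326.0, 140.0], 0.74, 549)]
pinch_pot [([403.0, 177.0], 0.92, 845)]
cutter [([155.0, 173.0], 0.49, 196)]
scene 540.1645493126931 0.06344642514797809 [[-0.788, -0.473, 0.393, 0.066], [-0.615, 0.593, -0.52, 0.648], [0.014, -0.652, -0.758, 1.015], [0.0, 0.0, 0.0, 1.0]]
turning_tray [([314.0, 224.0], 0.56, 4155)]
decorating_tray [([314.0, 222.0], 0.66, 4058), ([261.0, 276.0], 0.59, 5967)]
wooden_rib [([243.0, 361.0], 0.85, 865)]
rubber_rib [([388.0, 197.0], 0.71, 386)]
loop_tool [([225.0, 212.0], 0.73, 279)]
stamp [([197.0, 319.0], 0.57, 270)]
cup [([255.0, 168.0], 0.82, 523), ([355.0, 162.0], 0.63, 579)]
pinch_pot [([320.0, 144.0], 0.75, 662)]
cutter [([155.0, 285.0], 0.57, 543)]
{'clock': 1.0, 'q': array([ 1.21377524,  0.6890709 , -0.19458133,  1.56529117,  0.15729235,
        0.9024809 , -0.21511865]), 'qd': array([ 0.00043184,  0.00048246, -0.00023897,  0.00050809, -0.00072446,
        0.0011611 , -0.00196685]), 'joint_torque': array([-2.74362146e-04, -5.27493560e+01, -1.26686733e+00, -1.53745383e+01,
       -5.17794304e-02, -7.83057258e-04,  2.42027539e-05]), 'tool_pos': array([ 0.23812239, -0.57789737,  0.25776278]), 'eef_rot': array([9.80969639e-01, 1.94161177e-01, 1.74255897e-05, 6.30162681e-05]), 'contact_force': array([-0.21750498,  0.5232081 , -0.22541927]), 'moment': array([ 0.01652588, -0.02030309, -0.03961475]), 'opening': 0.9996405598472667}
```

View pics/top0.png

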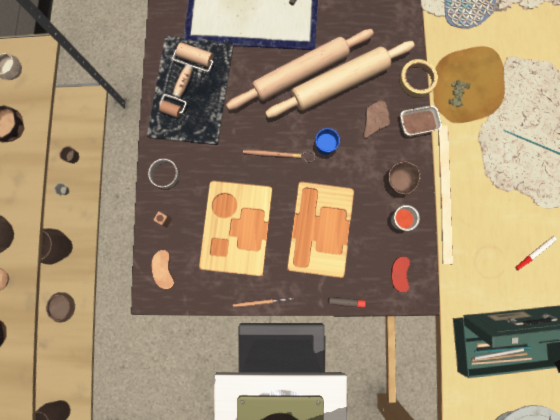

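View pics/scene0.png

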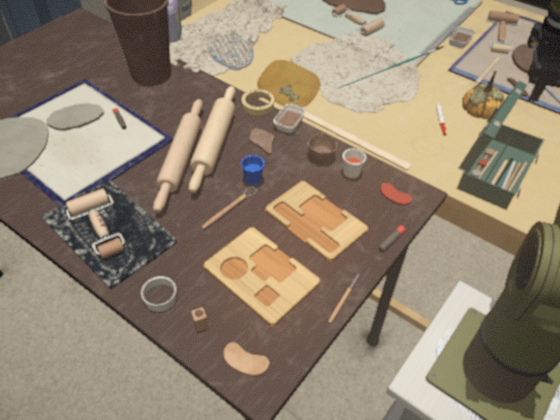

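```bash
python3 - <<'E'
from h import *
for n in ['top','scene']:
    p=snapshot(n); C=cloud(p)
    im=p['img']
    crop=im[130:325,130:450] if n=='top' else im[120:400,120:460]
    cv2.imwrite('pics/%s_crop.png'%n, cv2.resize(crop,None,fx=2.4 if n=='top' else 2.1,fy=2.4 if n=='top' else 2.1,interpolation=cv2.INTER_CUBIC)[:,:,::-1])
    for q,z in [('turning_tray',.013),('decorating_tray',.013),('wooden_rib',.008),('rubber_rib',.008),('loop_tool',.01),('stamp',.052),('cup',.058),('pinch_pot',.049),('cutter',.028)]:
        for d in cut_out(p,q):
            m=d['region'].astype(np.uint8); rc=np.argwhere(m)[:,::-1]
            W=toz(p,rc,z)[:,:2]; h=C[m>0][:,2]
            (c,s,a)=cv2.minAreaRect((W*1000).astype(np.float32))
            print(n,q,round(d['confidence'],2),'rect',np.round(c,1),np.round(s,1),round(a,1),'z5,50,95',np.round(np.nanpercentile(h,[5,50,95])*1000,1), 'tip',[ (np.round(toz(p,t['pixel'],0)[0,:2]*1000).tolist(),round(t['confidence'],2)) for t in tip_of(p,q)])
E
```

```text
top turning_tray 0.85 rect [499.1 -96.8] [138.5 219.6] 82.2 z5,50,95 [ 3.1  7.8 15.5] tip [([499.0, -92.0], 0.91)]
top decorating_tray 0.92 rect [502.9 111.6] [161.  222.1] 84.2 z5,50,95 [ 3.5 12.2 16.1] tip [([503.0, 121.0], 0.59)]
top wooden_rib 0.71 rect [398.4 293.4] [95.4 50.2] 12.4 z5,50,95 [ 6.   9.1 12. ] tip [([395.0, 294.0], 0.66), ([389.0, -289.0], 0.56)]
top wooden_rib 0.5 rect [ 526.9 -304.3] [70.8 59.9] 90.0 z5,50,95 [ 2.6 33.5 59.3] tip [([395.0, 294.0], 0.66), ([389.0, -289.0], 0.56)]
top rubber_rib 0.72 rect [ 390.2 -289.3] [43.7 83.1] 85.8 z5,50,95 [ 5.   8.9 11.9] tip [([386.0, -282.0], 0.97)]
top loop_tool 0.84 rect [688.8  24.9] [143.9  12.9] 84.0 z5,50,95 [ 6.8 11.2 14.7] tip [([701.0, 6.0], 0.73)]
top stamp 0.5 rect [518.2 282.5] [39.6 27.5] 64.1 z5,50,95 [ 9.6 49.2 54. ] tip [([520.0, 293.0], 0.48)]
top cup 0.8 rect [ 521.1 -289.2] [62.4 52.1] 90.0 z5,50,95 [21.7 33.2 57.5] tip [([707.0, -112.0], 0.82), ([524.0, -288.0], 0.73)]
top cup 0.8 rect [ 706.2 -111.5] [55.5 67.5] 89.3 z5,50,95 [18.  33.6 58.6] tip [([707.0, -112.0], 0.82), ([524.0, -288.0], 0.73)]
top
[... 1023 characters left out ...]
ol 0.56 rect [690.1  28.6] [137.3  16.4] 85.1 z5,50,95 [ 2.2  9.9 14.1] tip [([696.0, -1.0], 0.74)]
scene stamp 0.81 rect [512.9 297.2] [26.9 50.6] 55.8 z5,50,95 [ 7.6 45.9 53.5] tip [([523.0, 285.0], 0.5)]
scene cup 0.94 rect [697.9 -93.2] [53.6 99.9] 38.8 z5,50,95 [ 7.6 36.7 57. ] tip [([525.0, -288.0], 0.81), ([709.0, -114.0], 0.59)]
scene cup 0.64 rect [ 512.3 -276.4] [ 56.7 109.1] 33.3 z5,50,95 [ 7.4 37.9 57.6] tip [([525.0, -288.0], 0.81), ([709.0, -114.0], 0.59)]
scene pinch_pot 0.68 rect [ 616.3 -283.6] [ 74.4 114.6] 33.8 z5,50,95 [ 7.8 28.8 46.2] tip [([631.0, -305.0], 0.59)]
scene cutter 0.58 rect [635.7 297.2] [72.2 84.9] 50.8 z5,50,95 [ 2.9 16.7 29.6] tip [([641.0, 296.0], 0.87)]
```

View pics/top_crop.png

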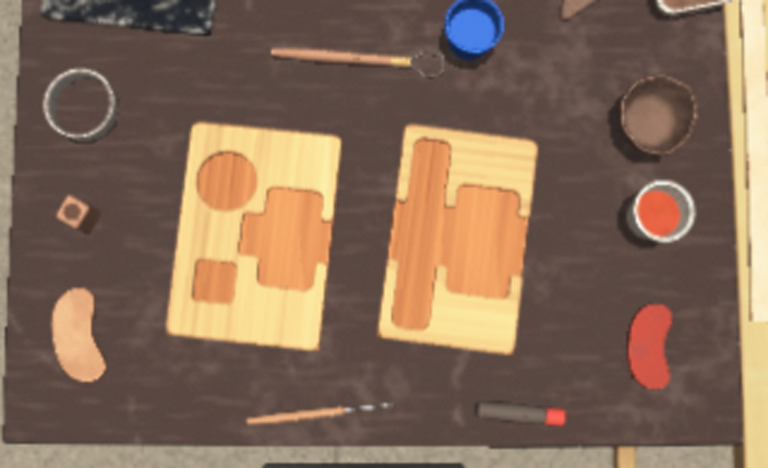

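Emit:
carry_out(
  linear=[
    [0.152,0.29,0],
    [0.152,0.29,0],
    [0.152,0.29,0],
    [0.152,0.29,0],
    [0.152,0.29,0],
    [0.152,0.29,0],
    [0.152,0.29,0],
    [0.152,0.29,0],
  ],
  roll=[-0.46,-0.46,-0.46,-0.46,-0.46,-0.46,-0.46,-0.46],
  gripper=1.0,
)

```text
clock: 3.87
tool_pos: [0.3914, -0.2851, 0.258]
eef_rot: [0.999, -0.034, 0.0, -0.0]
contact_force: [0.1, -0.6, 0.2]
opening: 0.999
```

Emit:
carry_out(
  linear=[
    [0,0,0],
    [0,0,0],
  ],
  roll=[0,0],
)

```text
clock: 4.03
tool_pos: [0.3931, -0.2825, 0.2582]
eef_rot: [1.0, -0.031, 0.001, -0.001]
contact_force: [0.3, -1.3, -0.8]
opening: 1.002
```

```bash
cat >> h.py <<'E'
def pose():
    s=status.get_state(); from scipy.spatial.transform import Rotation as R
    y=R.from_quat(s['eef_rot']).as_matrix()[:,1]; print('t',round(s['clock'],2),'pos',np.round(s['tool_pos']*1000,1),'jaw',round(np.degrees(np.arctan2(y[1],y[0]))%180,1),'q',np.round(s['q'],2),'open',round(s['opening'],3),'F',np.round(s['contact_force'],1))
def seg(p,q,z):
    for d in cut_out(p,q):
        m=d['region'].astype(np.uint8); W=toz(p,np.argwhere(m)[:,::-1],z)[:,:2]
        c,s,a=cv2.minAreaRect((W*1000).astype(np.float32))
        print(q,round(d['confidence'],2),np.round(d['pixel']),'rect',np.round(c,1),np.round(s,1),round(a,1))
E
python3 - <<'E'
from h import *
pose(); p=snapshot('wrist'); save(p,'w1'); print(np.round(p['world_from_camera'],3).tolist(),p['fx'])
seg(p,'rubber_rib',.008); seg(p,'cup',.058)
E
```

```text
t 4.03 pos [ 393.1 -282.5  258.2] jaw 86.5 q [ 0.55  0.51 -0.03  1.98  0.02  0.65 -1.13] open 1.002 F [ 0.3 -1.3 -0.8]
[[-0.061, -0.948, -0.312, 0.474], [-0.998, 0.058, 0.021, -0.288], [-0.002, 0.313, -0.95, 0.385], [0.0, 0.0, 0.0, 1.0]] 300.89505768594995
rubber_rib 0.73 [288. 171.] rect [ 391.4 -292.4] [41.8 86. ] 86.6
cup 0.68 [291.  53.] rect [ 523.3 -297.6] [59.2 58. ] 86.6
```

View pics/w1.png

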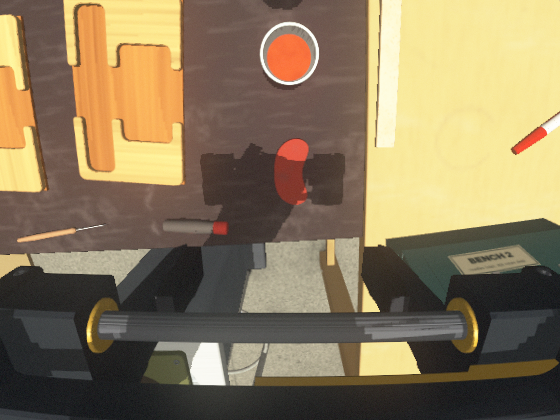

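```bash
python3 - <<'E'
from h import *
p=snapshot('top'); C=cloud(p)
for r in (180,218,270,300):
    print(r,[(c,np.round(C[r,c]*1000).tolist()) for c in range(412,470,8)])
p=snapshot('wrist'); save(p,'w2'); seg(p,'rubber_rib',.008);seg(p,'turning_tray',.013);pose()
E
```

```text
180 [(412, [621.0, -326.0, 16.0]), (420, [625.0, -352.0, -2.0]), (428, [625.0, -373.0, -2.0]), (436, [628.0, -398.0, -14.0]), (444, [625.0, -415.0, -2.0]), (452, [628.0, -440.0, -11.0]), (460, [628.0, -462.0, -14.0]), (468, [628.0, -482.0, -11.0])]
218 [(412, [524.0, -317.0, 32.0]), (420, [528.0, -347.0, 1.0]), (428, [528.0, -367.0, 1.0]), (436, [530.0, -395.0, -17.0]), (444, [528.0, -411.0, -5.0]), (452, [529.0, -434.0, -10.0]), (460, [529.0, -455.0, -12.0]), (468, [529.0, -476.0, -10.0])]
270 [(412, [404.0, -213.0, 345.0]), (420, [403.0, -232.0, 328.0]), (428, [403.0, -240.0, 345.0]), (436, [404.0, -244.0, 368.0]), (444, [404.0, -246.0, 396.0]), (452, [404.0, -256.0, 402.0]), (460, [404.0, -251.0, 441.0]), (468, [405.0, -252.0, 463.0])]
300 [(412, [326.0, -321.0, -3.0]), (420, [326.0, -340.0, 2.0]), (428, [325.0, -361.0, -2.0]), (436, [325.0, -380.0, -0.0]), (444, [359.0, -245.0, 393.0]), (452, [359.0, -258.0, 392.0]), (460, [360.0, -266.0, 402.0]), (468, [363.0, -260.0, 443.0])]
rubber_rib 0.91 [287. 167.] rect [ 391.3 -291.8] [41.3 85.8] 87.1
turning_tray 0.87 [123.  86.] rect [ 497.3 -100.8] [141.9 211.8] 82.3
t 4.38 pos [ 390.6 -286.4  257.9] jaw 86.0 q [ 0.56  0.51 -0.03  1.98  0.02  0.65 -1.13] open 0.996 F [-0.8  0.3 -0.2]
```

Emit:
carry_out(
  linear=[
    [0,-0.004,-0.04],
    [0,-0.004,-0.08],
    [0,-0.004,-0.12],
    [0,-0.004,-0.16],
    [0,-0.004,-0.19],
    [0,-0.004,-0.215],
    [0,-0.004,-0.23],
    [0,-0.004,-0.236],
  ],
  roll=[0,0,0,0,0,0,0,0],
)

```text
clock: 5.05
tool_pos: [0.3894, -0.2905, 0.0195]
eef_rot: [0.999, -0.036, -0.001, -0.001]
contact_force: [-0.3, -0.0, 2.0]
opening: 1.0
```

Emit:
carry_out(
  linear=[
    [0,0,0],
    [0,0,0],
    [0,0,0],
    [0,0,0],
    [0,0,0],
    [0,0,0],
    [0,0,0],
    [0,0,0],
  ],
  roll=[0,0,0,0,0,0,0,0],
  gripper=0.3,
  grip_force=15,
)

```text
clock: 5.72
tool_pos: [0.3895, -0.2907, 0.0197]
eef_rot: [0.999, -0.036, -0.001, -0.001]
contact_force: [-0.2, -1.4, 2.6]
opening: 0.48
```

Emit:
carry_out(
  linear=[
    [0,0,0.002],
    [0,0,0.002],
    [0,0,0.002],
    [0,0,0.03],
    [0,0,0.07],
    [0,0,0.11],
    [0,0,0.13],
    [0,0,0.13],
  ],
  roll=[0,0,0,0,0,0,0,0],
  gripper=0.2,
)

```text
clock: 6.38
tool_pos: [0.3913, -0.292, 0.1536]
eef_rot: [0.999, -0.036, 0.002, 0.001]
contact_force: [0.4, 0.1, -0.0]
opening: 0.486
```

```bash
python3 - <<'E'
from h import *
pose(); p=snapshot('wrist'); save(p,'w3')
E
```

```text
t 6.38 pos [ 391.3 -292.   153.6] jaw 85.9 q [ 0.56  0.69 -0.03  2.08  0.05  0.37 -1.14] open 0.486 F [ 0.4  0.1 -0. ]
```

View pics/w3.png

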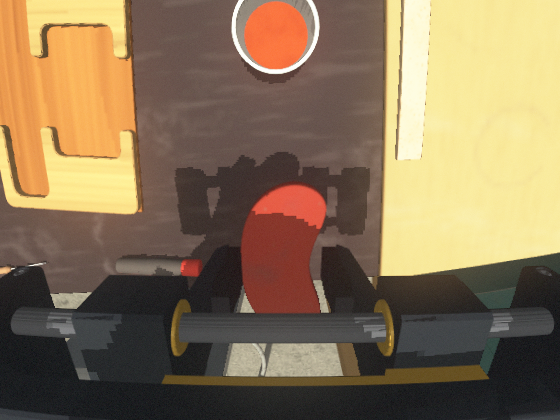

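Emit:
carry_out(
  linear=[
    [0.035,0.365,0.1],
    [0.035,0.365,0.1],
    [0.035,0.365,0.1],
    [0.035,0.365,0.1],
    [0.035,0.365,0.1],
    [0.035,0.365,0.1],
    [0.035,0.365,0.1],
    [0.035,0.365,0.1],
  ],
  roll=[0,0,0,0,0,0,0,0],
)

```text
clock: 7.1
tool_pos: [0.42, 0.0308, 0.2383]
eef_rot: [0.999, -0.036, -0.0, 0.001]
contact_force: [0.7, -0.9, -0.4]
opening: 0.481
```

Emit:
carry_out(
  linear=[
    [0.0,0.05,0],
    [0.0,0.05,0],
    [0.0,0.05,0],
    [0.0,0.05,0],
    [0.0,0.05,0],
  ],
  roll=[-0.03,-0.03,-0.03,-0.03,-0.03],
)

```text
clock: 7.52
tool_pos: [0.4194, 0.0792, 0.2375]
eef_rot: [0.999, -0.052, -0.002, 0.002]
contact_force: [0.0, -0.7, -0.5]
opening: 0.483
```

```bash
python3 - <<'E'
from h import *
pose(); p=snapshot('wrist'); save(p,'w4')
seg(p,'decorating_tray',.013);seg(p,'turning_tray',.013)
E
```

```text
t 7.52 pos [419.4  79.2 237.5] jaw 84.1 q [-0.39  0.48  0.13  2.17 -0.12  0.5  -1.83] open 0.483 F [ 0.  -0.7 -0.5]
decorating_tray 0.82 [245.  90.] rect [502.5 109.8] [156.3 216.2] 84.1
turning_tray 0.77 [427.  87.] rect [495.1 -96.1] [141.3 207.3] 82.5
```

View pics/w4.png

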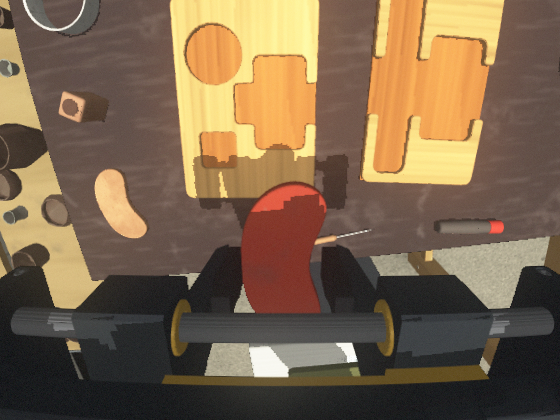

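```bash
cat >> h.py <<'E'
def wells(p,tag):
    hsv=cv2.cvtColor(p['img'],cv2.COLOR_RGB2HSV)
    for q in ['turning_tray','decorating_tray']:
        for d in cut_out(p,q)[:1]:
            m=d['region'].astype(np.uint8)
            m=cv2.morphologyEx(m,cv2.MORPH_CLOSE,np.ones((9,9)))
            H=hsv[...,0];S=hsv[...,1]
            o=((H<=15)&(S>120)&(m>0)).astype(np.uint8)
            cv2.imwrite('pics/mask_%s_%s.png'%(tag,q),o*255)
            n,l,st,ce=cv2.connectedComponentsWithStats(o)
            for i in range(1,n):
                if st[i,4]>60:
                    W=toz(p,np.argwhere(l==i)[:,::-1],.008)[:,:2]*1000
                    c,s,a=cv2.minAreaRect(W.astype(np.float32))
                    print(q,round(d['confidence'],2),st[i,4],'px',np.round(ce[i]),'mean',np.round(W.mean(0),1),'rect',np.round(c,1),np.round(s,1),round(a,1))
E
python3 - <<'E'
from h import *
p=snapshot('wrist'); wells(p,'w'); pose()
p=snapshot('top'); wells(p,'t'); save(p,'t2')
p=snapshot('scene'); wells(p,'s')
E
```

```text
turning_tray 0.69 8954 px [414.  86.] mean [504.6 -81.8] rect [492.8 -95.6] [137.9 199.7] 82.4
decorating_tray 0.88 2312 px [211.  55.] mean [561.1 141.4] rect [561.2 139.8] [60.3 61.8] 44.9
decorating_tray 0.88 2019 px [281. 107.] mean [496.9  71.1] rect [501.   78.6] [ 93.2 102.9] 84.0
decorating_tray 0.88 1181 px [218. 150.] mean [456.7 150.6] rect [456.2 150.5] [43.1 41.6] 83.7
t 7.82 pos [420.1  79.8 238.3] jaw 84.1 q [-0.38  0.48  0.13  2.16 -0.12  0.5  -1.83] open 0.486 F [0.1 0.1 0.5]
turning_tray 0.57 2767 px [318. 228.] mean [501.2 -90.5] rect [503.1 -98.2] [136.9 196.3] 85.5
turning_tray 0.57 485 px [331. 215.] mean [ 479.1 -128.9] rect [ 487.9 -122.4] [77.3 80.2] 82.5
turning_tray 0.57 335 px [321. 241.] mean [452.4 -49. ] rect [461.9 -50.3] [99.2 46.9] 14.4
decorating_tray 0.63 1039 px [272. 264.] mean [502.9  75.6] rect [503.5  78. ] [ 85.6 101.8] 83.1
decorating_tray 0.63 429 px [234. 268.] mean [563.  138.5] rect [563.4 138.6] [56.6 55.3] 39.9
decorating_tray 0.63 283 px [267. 296.] mean [458.5 149.5] rect [458.8 150. ] [40.6 41.2] 85.0
```

```bash
python3 - <<'E'
from h import *
p=snapshot('wrist'); pose(); t=status.get_state()['tool_pos']
hsv=cv2.cvtColor(p['img'],cv2.COLOR_RGB2HSV); H=hsv[...,0];m=((H<6)|(H>174))&(hsv[...,1]>150); m[:, :230]=0; m[:,345:]=0;m[320:]=0
m=m.astype(np.uint8); m=cv2.morphologyEx(m,cv2.MORPH_OPEN,np.ones((5,5)))
W=toz(p,np.argwhere(m)[:,::-1],t[2]-.0115)[:,:2]*1000-t[:2]*1000
a=np.radians(84); u=np.array([np.cos(a),np.sin(a)]);v=np.array([np.sin(a),-np.cos(a)])
print(m.sum(),'u',(W@u).min(),(W@u).max(),'v',(W@v).min(),(W@v).max())
E
```

```text
t 8.17 pos [420.   80.8 238.3] jaw 84.2 q [-0.39  0.48  0.13  2.16 -0.12  0.5  -1.83] open 0.481 F [-0.5 -0.8 -0. ]
7971 u -20.608418233335506 21.366776555408496 v -28.036543529337212 44.91549947447279
```

Emit:
carry_out(
  linear=[
    [0.04,-0.003,-0.02],
    [0.079,-0.006,-0.05],
    [0.079,-0.006,-0.09],
    [0.079,-0.006,-0.13],
    [0.079,-0.006,-0.155],
    [0.079,-0.006,-0.17],
    [0.079,-0.006,-0.17],
    [0.079,-0.006,-0.17],
  ],
  roll=[0,0,0,0,0,0,0,0],
)

```text
clock: 8.83
tool_pos: [0.4987, 0.0747, 0.0679]
eef_rot: [0.999, -0.051, -0.001, 0.001]
contact_force: [0.1, 0.6, 0.5]
opening: 0.483
```

```bash
python3 - <<'E'
from h import *
pose(); p=snapshot('wrist'); save(p,'w5');pose()
E
```

```text
t 8.83 pos [498.7  74.7  67.9] jaw 84.2 q [-0.27  0.87  0.05  2.06 -0.16  0.22 -1.76] open 0.483 F [0.1 0.6 0.5]
t 8.88 pos [499.5  74.8  68.9] jaw 84.2 q [-0.27  0.87  0.05  2.06 -0.16  0.22 -1.76] open 0.482 F [-0.   0.1  0.4]
```

View pics/w5.png

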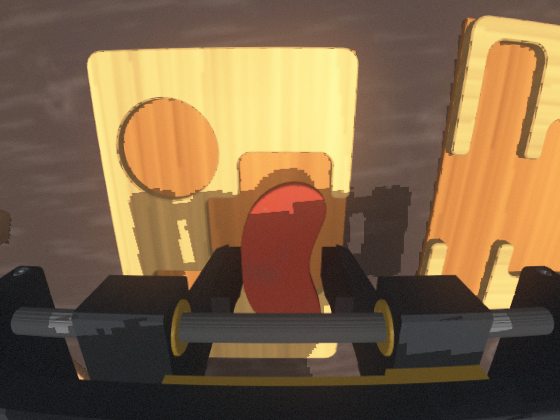

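Emit:
carry_out(
  linear=[
    [0,0,-0.02],
    [0,0,-0.035],
    [0,0,-0.042],
    [0,0,-0.043],
    [0,0,-0.043],
  ],
  roll=[0,0,0,0,0],
)

```text
clock: 9.3
tool_pos: [0.5, 0.0749, 0.0268]
eef_rot: [0.999, -0.051, 0.0, 0.001]
contact_force: [-0.5, -0.1, -0.1]
opening: 0.482
```

Emit:
carry_out(
  linear=[
    [0,0,0],
    [0,0,0],
    [0,0,0],
    [0,0,0],
    [0,0,0.04],
    [0,0,0.08],
    [0,0,0.12],
    [0,0,0.16],
  ],
  roll=[0,0,0,0,0,0,0,0],
  gripper=0.72,
)

```text
clock: 9.97
tool_pos: [0.4993, 0.0747, 0.1884]
eef_rot: [0.999, -0.051, -0.0, 0.001]
contact_force: [1.5, 0.5, -0.5]
opening: 0.718
```

```bash
python3 - <<'E'
from h import *
pose(); p=snapshot('wrist'); save(p,'w6');pose()
E
```

```text
t 9.97 pos [499.3  74.7 188.4] jaw 84.2 q [-0.31  0.65  0.11  2.   -0.14  0.5  -1.77] open 0.718 F [ 1.5  0.5 -0.5]
t 10.02 pos [503.2  75.  195.1] jaw 84.1 q [-0.31  0.64  0.11  2.   -0.14  0.5  -1.77] open 0.716 F [0.9 0.2 3.7]
```

View pics/w6.png

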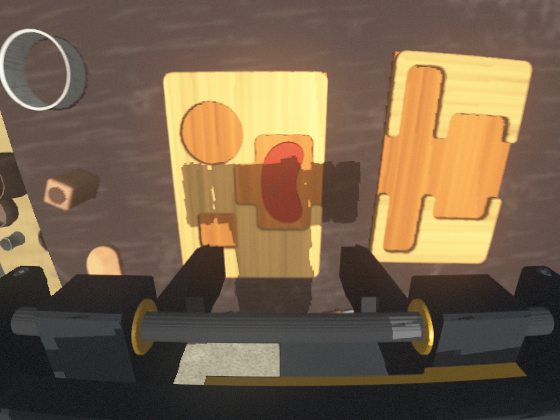

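Emit:
carry_out(
  linear=[
    [-0.128,0.219,0.05],
    [-0.128,0.219,0.05],
    [-0.128,0.219,0.05],
    [-0.128,0.219,0.05],
    [-0.128,0.219,0.05],
    [-0.128,0.219,0.05],
    [-0.128,0.219,0.05],
    [-0.128,0.219,0.05],
  ],
  roll=[0.29,0.29,0.29,0.29,0.29,0.29,0.29,0.29],
  gripper=1.0,
)

```text
clock: 10.68
tool_pos: [0.3732, 0.2977, 0.2457]
eef_rot: [0.995, 0.098, 0.006, -0.003]
contact_force: [0.3, -0.4, -0.3]
opening: 0.997
```

```bash
python3 - <<'E'
from h import *
pose(); p=snapshot('wrist'); save(p,'w7');seg(p,'wooden_rib',.008);seg(p,'stamp',.052); 
p=snapshot('wrist');seg(p,'wooden_rib',.008);pose()
E
```

```text
t 10.68 pos [373.2 297.7 245.7] jaw 101.2 q [-0.85  0.52  0.12  2.03 -0.1   0.58 -2.04] open 0.997 F [ 0.3 -0.4 -0.3]
wooden_rib 0.87 [292. 154.] rect [400.3 292.8] [96.2 49.2] 11.7
stamp 0.79 [314.  44.] rect [519.2 289.8] [26.3 33.3] 61.9
stamp 0.72 [489. 108.] rect [496.5 102.9] [42.6 79.5] 82.1
wooden_rib 0.93 [287. 155.] rect [401.2 291.8] [94.8 47. ] 10.8
t 10.93 pos [376.2 291.7 244.7] jaw 100.5 q [-0.84  0.52  0.12  2.04 -0.1   0.58 -2.04] open 0.999 F [ 0.3  0.8 -0.1]
```

View pics/w7.png

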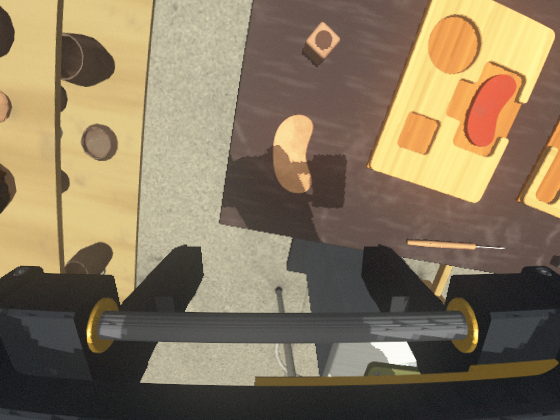

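Emit:
carry_out(
  linear=[
    [0.012,0.001,-0.04],
    [0.024,0.001,-0.08],
    [0.024,0.001,-0.12],
    [0.024,0.001,-0.16],
    [0.024,0.001,-0.19],
    [0.024,0.001,-0.21],
    [0.024,0.001,-0.22],
    [0.024,0.001,-0.224],
  ],
  roll=[0.01,0.01,0.01,0.01,0.01,0.01,0.01,0.01],
)

```text
clock: 11.6
tool_pos: [0.4002, 0.2905, 0.0194]
eef_rot: [0.995, 0.095, 0.004, 0.001]
contact_force: [-3.5, -6.0, 34.0]
opening: 1.0
```

Emit:
carry_out(
  linear=[
    [0,0,0],
    [0,0,0],
    [0,0,0],
    [0,0,0],
    [0,0,0],
    [0,0,0],
    [0,0,0],
    [0,0,0],
  ],
  roll=[0,0,0,0,0,0,0,0],
  gripper=0.2,
  grip_force=15,
)

```text
clock: 12.27
tool_pos: [0.4004, 0.2906, 0.0197]
eef_rot: [0.995, 0.095, 0.005, 0.001]
contact_force: [-0.1, -0.5, 5.8]
opening: 0.532
```

Emit:
carry_out(
  linear=[
    [0,0,0],
    [0,0,0.03],
    [0,0,0.07],
    [0,0,0.11],
    [0,-0.04,0.15],
    [0,-0.08,0.17],
    [0,-0.12,0.18],
    [0,-0.16,0.18],
  ],
  roll=[0,0,0,0,0,0,0,0],
)

```text
clock: 12.93
tool_pos: [0.4011, 0.1442, 0.2004]
eef_rot: [0.995, 0.096, 0.007, -0.0]
contact_force: [0.9, -1.5, -0.7]
opening: 0.535
```

Emit:
carry_out(
  linear=[
    [0.02,-0.262,0.04],
    [0.02,-0.262,0.04],
    [0.02,-0.262,0.04],
    [0.02,-0.262,0.04],
    [0.02,-0.262,0.04],
    [0.02,-0.262,0.04],
    [0.02,-0.262,0.04],
    [0.02,-0.262,0.04],
  ],
  roll=[-0.32,-0.32,-0.32,-0.32,-0.32,-0.32,-0.32,-0.32],
)

```text
clock: 13.6
tool_pos: [0.4211, -0.1229, 0.241]
eef_rot: [0.998, -0.068, 0.008, 0.002]
contact_force: [0.5, 0.6, -0.3]
opening: 0.538
```

Emit:
carry_out(
  linear=[
    [0,0,0],
    [0,0,0],
  ],
  roll=[0,0],
)

```text
clock: 13.77
tool_pos: [0.4207, -0.1224, 0.2407]
eef_rot: [0.998, -0.068, 0.007, 0.002]
contact_force: [-0.9, -0.2, -0.6]
opening: 0.535
```

```bash
python3 - <<'E'
from h import *
pose(); p=snapshot('wrist'); save(p,'w8');wells(p,'w');seg(p,'turning_tray',.013);pose()
E
```

```text
t 13.77 pos [ 420.7 -122.4  240.7] jaw 82.2 q [ 0.14  0.48  0.06  2.14 -0.05  0.5  -1.47] open 0.535 F [-0.9 -0.2 -0.6]
turning_tray 0.96 5669 px [216. 107.] mean [511.1 -58.3] rect [507.9 -55.2] [ 48.6 195.9] 82.7
turning_tray 0.96 3009 px [278. 118.] mean [ 489.3 -127.1] rect [ 497.9 -123.6] [ 87.1 112.1] 82.2
decorating_tray 0.92 2472 px [118. 135.] mean [498.5  65.2] rect [501.5  77.1] [ 97.1 216.7] 84.0
decorating_tray 0.92 1683 px [46. 93.] mean [560.8 141.1] rect [560.8 142.7] [51.1 60.7] 86.3
decorating_tray 0.92 849 px [ 65. 179.] mean [456.8 150.8] rect [456.6 152.5] [40.6 42. ] 84.2
turning_tray 0.96 [246.  92.] rect [501.6 -98.8] [138.7 220.4] 82.3
t 13.97 pos [ 421.  -121.3  240.7] jaw 82.4 q [ 0.14  0.48  0.06  2.14 -0.05  0.5  -1.47] open 0.534 F [-0.2 -0.  -0.8]
```

View pics/w8.png

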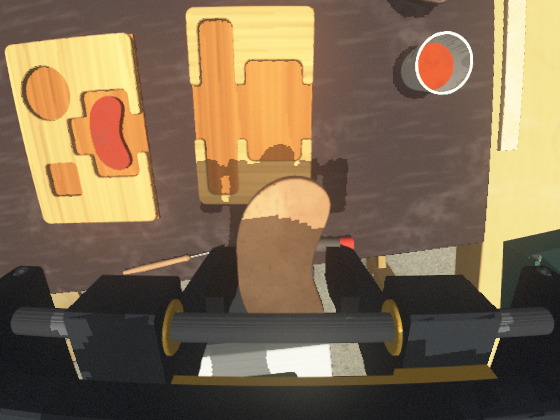

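```bash
python3 - <<'E'
from h import *
p=snapshot('wrist'); pose(); t=status.get_state()['tool_pos']
W=toz(p,[(295,176),(237,250),(331,205)],t[2]-.0115)[:,:2]*1000-t[:2]*1000
a=np.radians(82.3); u=np.array([np.cos(a),np.sin(a)]);v=np.array([np.sin(a),-np.cos(a)])
print('u',W@u,'v',W@v)
E
```

```text
t 14.02 pos [ 421.1 -121.5  240.8] jaw 82.4 q [ 0.14  0.48  0.06  2.14 -0.05  0.5  -1.47] open 0.532 F [-0.1  0.5 -1. ]
u [ -5.80809218  23.37041167 -23.60707151] v [49.17683455 10.49256957 34.77120826]
```

Emit:
carry_out(
  linear=[
    [0.04,0,-0.02],
    [0.075,-0.001,-0.05],
    [0.075,-0.001,-0.09],
    [0.075,-0.001,-0.13],
    [0.075,-0.001,-0.155],
    [0.075,-0.001,-0.173],
    [0.075,-0.001,-0.173],
    [0.075,-0.001,-0.173],
  ],
  roll=[0,0,0,0,0,0,0,0],
)

```text
clock: 14.68
tool_pos: [0.4957, -0.1217, 0.0672]
eef_rot: [0.998, -0.066, 0.006, 0.002]
contact_force: [0.2, 0.1, -0.1]
opening: 0.534
```

```bash
python3 - <<'E'
from h import *
p=snapshot('wrist'); save(p,'w9');pose()
E
```

```text
t 14.73 pos [ 496.5 -122.1   68.3] jaw 82.4 q [ 0.14  0.87  0.02  2.06 -0.07  0.2  -1.48] open 0.534 F [ 0.3  0.1 -0.4]
```

View pics/w9.png

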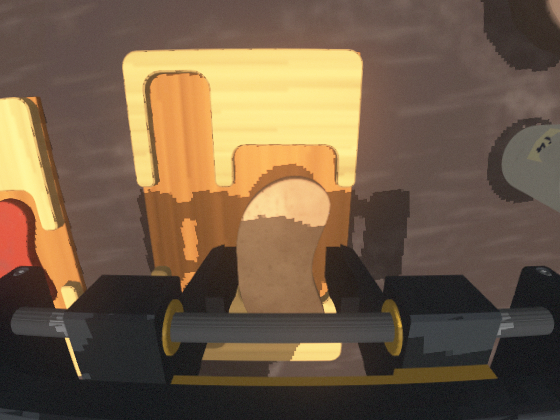

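Emit:
carry_out(
  linear=[
    [0,0,-0.02],
    [0,0,-0.035],
    [0,0,-0.041],
    [0,0,-0.042],
    [0,0,-0.042],
  ],
  roll=[0,0,0,0,0],
)

```text
clock: 15.15
tool_pos: [0.4971, -0.1222, 0.0273]
eef_rot: [0.998, -0.066, 0.008, 0.002]
contact_force: [-0.6, -0.0, 0.3]
opening: 0.535
```

Emit:
carry_out(
  linear=[
    [0,0,0],
    [0,0,0],
    [0,0,0],
    [0,0,0],
    [0,0,0.04],
    [0,0,0.08],
    [0,0,0.12],
    [0,0,0.16],
  ],
  roll=[0,0,0,0,0,0,0,0],
  gripper=0.8,
)

```text
clock: 15.82
tool_pos: [0.4964, -0.1221, 0.1889]
eef_rot: [0.998, -0.066, 0.008, 0.002]
contact_force: [0.3, -0.2, -0.2]
opening: 0.801
```

```bash
python3 - <<'E'
from h import *
p=snapshot('wrist'); save(p,'w10');pose()
p=snapshot('top'); seg(p,'loop_tool',.01);print([(np.round(d['pixel']),d['confidence'],np.round(toz(p,d['pixel'],0)*1000)) for d in tip_of(p,'loop_tool')])
cv2.imwrite('pics/t3.png',cv2.resize(p['img'][130:170,230:330],None,fx=7,fy=7)[:,:,::-1])
E
```

```text
t 15.87 pos [ 500.1 -123.3  195.7] jaw 82.4 q [ 0.12  0.63  0.05  1.99 -0.06  0.49 -1.49] open 0.797 F [ 0.1 -0.7  4.3]
loop_tool 0.77 [266. 152.] rect [690.9  32.2] [123.9  13.6] 87.1
[(array([278., 154.]), 0.57, array([[692.,   7.,   0.]])), (array([166., 220.]), 0.53, array([[522., 288.,   0.]]))]
```

View pics/w10.png

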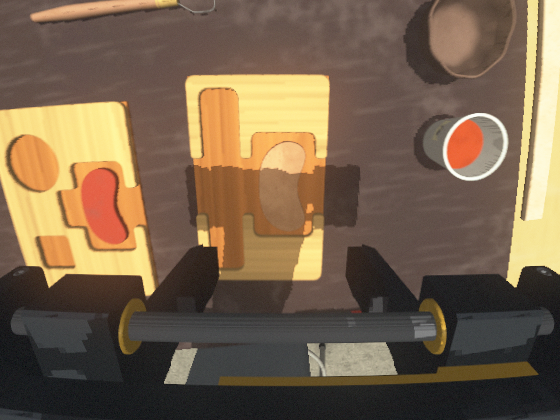

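View pics/t3.png

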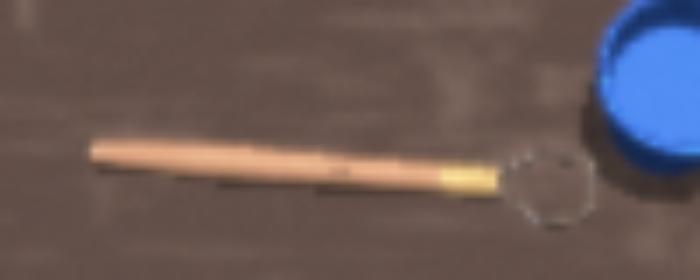

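```bash
python3 - <<'E'
from h import *
p=snapshot('top');C=cloud(p)
print(np.round(toz(p,[(242.9,151.4),(314.6,157)],.006)*1000))
m=(C[...,0]>.72)&(C[...,0]<.84)&(C[...,1]>-.08)&(C[...,1]<.14)
for x in np.arange(.74,.84,.02):
    k=m&(abs(C[...,0]-x)<.01); print(round(x,2),np.round(np.nanpercentile(C[k][:,2],[50,99])*1000))
E
```

```text
[[696.  97.   6.]
 [682. -84.   6.]]
0.74 [0. 4.]
0.76 [0. 4.]
0.78 [ 1. 43.]
0.8 [ 2. 52.]
0.82 [35. 61.]
```

Emit:
carry_out(
  linear=[
    [0.12,0.15,0.05],
    [0.12,0.15,0.05],
    [0.12,0.15,0.05],
    [0.12,0.15,0.05],
    [0.12,0.15,0.05],
    [0.12,0.15,0.05],
    [0.12,0.15,0.05],
    [0.12,0.15,0.05],
  ],
  roll=[0.12,0.24,0.36,0.48,0.6,0.72,0.84,0.96],
  gripper=0.6,
)

```text
clock: 16.73
tool_pos: [0.6156, 0.0288, 0.2346]
eef_rot: [0.914, 0.406, 0.006, -0.003]
contact_force: [0.9, 0.0, -0.3]
opening: 0.602
```

Emit:
carry_out(
  linear=[
    [0,0,0],
    [0,0,0],
    [0,0,0],
    [0,0,0],
    [0,0,0],
    [0,0,0],
    [0,0,0],
    [0,0,0],
  ],
  roll=[0.68,0.68,0.68,0.68,0.68,0.68,0.68,0.68],
)

```text
clock: 17.4
tool_pos: [0.6147, 0.0287, 0.2326]
eef_rot: [0.727, 0.687, 0.003, -0.006]
contact_force: [0.5, -0.3, -0.4]
opening: 0.601
```

```bash
python3 - <<'E'
from h import *
p=snapshot('wrist'); save(p,'w11');pose();seg(p,'loop_tool',.01)
E
```

```text
t 17.45 pos [614.9  28.8 233. ] jaw 176.7 q [ 0.11  0.73 -0.4   1.61  0.32  0.87 -0.47] open 0.602 F [-0.4 -0.5 -0.3]
loop_tool 0.66 [346. 176.] rect [691.9  21.3] [145.   15.4] 86.5
```

View pics/w11.png

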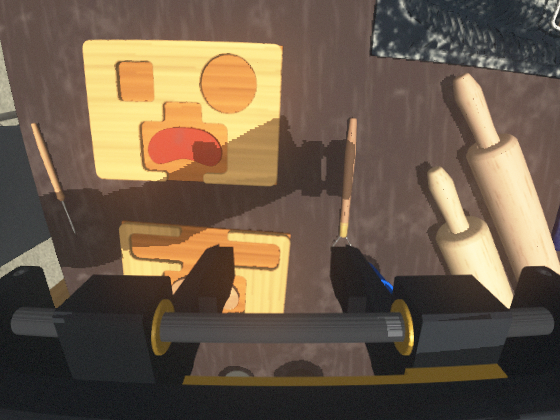

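Emit:
carry_out(
  linear=[
    [0.04,-0.004,-0.02],
    [0.076,-0.004,-0.06],
    [0.076,-0.004,-0.1],
    [0.076,-0.004,-0.14],
    [0.076,-0.004,-0.175],
    [0.076,-0.004,-0.195],
    [0.076,-0.004,-0.207],
    [0.076,-0.004,-0.209],
  ],
  roll=[-0.01,-0.01,-0.01,-0.01,-0.01,-0.01,-0.01,-0.01],
)

```text
clock: 18.17
tool_pos: [0.6892, 0.0248, 0.0215]
eef_rot: [0.73, 0.683, 0.002, -0.007]
contact_force: [0.4, 0.5, -0.4]
opening: 0.602
```

Emit:
carry_out(
  linear=[
    [0,0,0],
    [0,0,0],
    [0,0,0],
    [0,0,0],
    [0,0,0],
    [0,0,0],
    [0,0,0],
    [0,0,0],
  ],
  roll=[0,0,0,0,0,0,0,0],
  gripper=0.0,
  grip_force=15,
)

```text
clock: 18.83
tool_pos: [0.6899, 0.0248, 0.0224]
eef_rot: [0.731, 0.683, 0.002, -0.006]
contact_force: [-0.4, -0.7, 5.0]
opening: 0.145
```

Emit:
carry_out(
  linear=[
    [0,0,0],
    [0,0,0],
    [0,0,0.03],
    [0,0,0.07],
    [-0.02,0,0.11],
    [-0.04,0,0.15],
    [-0.08,0,0.18],
    [-0.12,0,0.18],
  ],
  roll=[0,0,0,0,0,0,0,0],
)

```text
clock: 19.5
tool_pos: [0.5826, 0.0256, 0.2049]
eef_rot: [0.731, 0.682, 0.007, -0.004]
contact_force: [0.8, 0.4, -0.3]
opening: 0.146
```

```bash
python3 - <<'E'
from h import *
p=snapshot('wrist'); save(p,'w12');pose()
E
```

```text
t 19.55 pos [565.5  24.4 201.8] jaw 176.4 q [ 0.11  0.71 -0.38  1.78  0.35  0.74 -0.52] open 0.147 F [-14.7  -0.9  -3.6]
```

View pics/w12.png

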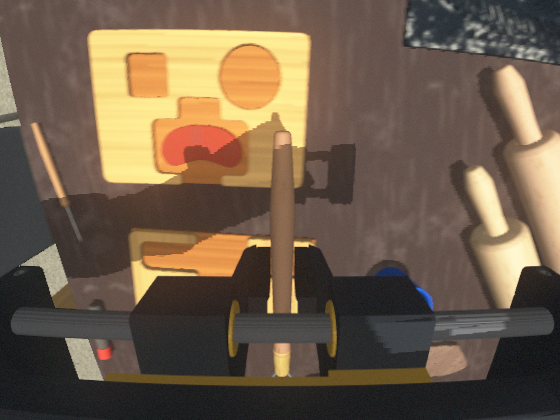

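```bash
python3 - <<'E'
from h import *
p=snapshot('wrist'); pose(); t=status.get_state()['tool_pos']
W=(toz(p,[(282,131),(282,200)],t[2]-.011)[:,:2]-t[:2])*1000; print(W, np.hypot(*W.T))
E
```

```text
t 19.6 pos [569.5  24.2 200.8] jaw 176.4 q [ 0.1   0.72 -0.38  1.77  0.35  0.74 -0.52] open 0.145 F [ 0.2 -0.3 -0.5]
[[-5.60777269e-02  7.06454090e+01]
 [-2.12315039e+00  3.79054898e+01]] [70.64543129 37.9649039 ]
```

Emit:
carry_out(
  linear=[
    [-0.05,-0.08,0.03],
    [-0.05,-0.08,0.03],
    [-0.05,-0.08,0.03],
    [-0.05,-0.08,0.03],
    [-0.05,-0.08,0.03],
    [-0.05,-0.08,0.03],
    [-0.05,-0.08,0.03],
    [-0.05,-0.08,0.03],
  ],
  roll=[-0.12,-0.24,-0.36,-0.48,-0.6,-0.72,-0.84,-0.96],
)

```text
clock: 20.27
tool_pos: [0.5191, -0.0559, 0.2303]
eef_rot: [0.964, 0.267, 0.001, -0.01]
contact_force: [-1.7, 0.1, -0.9]
opening: 0.141
```

Emit:
carry_out(
  linear=[
    [0,0,0],
    [0,0,0],
    [0,0,0],
    [0,0,0],
    [0,0,0],
    [0,0,0],
    [0,0,0],
    [0,0,0],
  ],
  roll=[-0.69,-0.69,-0.69,-0.69,-0.69,-0.69,-0.69,-0.69],
)

```text
clock: 20.93
tool_pos: [0.5189, -0.0557, 0.2299]
eef_rot: [0.997, -0.073, 0.004, -0.009]
contact_force: [0.1, 0.7, -0.1]
opening: 0.145
```

```bash
python3 - <<'E'
from h import *
p=snapshot('wrist'); save(p,'w13');pose(); t=status.get_state()['tool_pos']
seg(p,'turning_tray',.013)
E
```

```text
t 20.98 pos [518.9 -55.7 230. ] jaw 81.6 q [-0.02  0.59  0.07  1.92 -0.1   0.62 -1.59] open 0.148 F [ 0.3 -0.3  0.1]
```

View pics/w13.png

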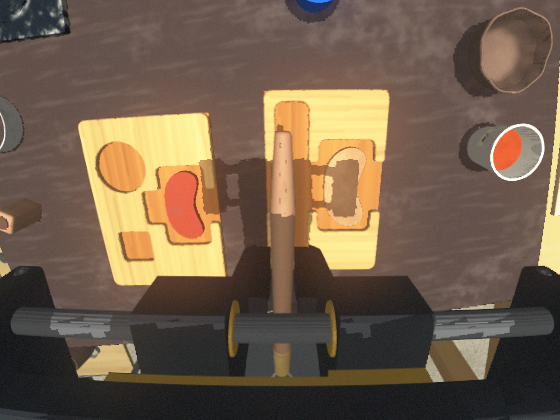

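Emit:
carry_out(
  linear=[
    [0.006,-0.0065,-0.03],
    [0.006,-0.0065,-0.07],
    [0.006,-0.0065,-0.11],
    [0.006,-0.0065,-0.14],
    [0.006,-0.0065,-0.155],
    [0.006,-0.0065,-0.16],
    [0.006,-0.0065,-0.16],
  ],
  roll=[0.012,0.012,0.012,0.012,0.012,0.012,0.012],
)

```text
clock: 21.62
tool_pos: [0.5244, -0.0623, 0.069]
eef_rot: [0.998, -0.067, 0.003, -0.009]
contact_force: [0.1, -0.1, -0.5]
opening: 0.143
```

```bash
python3 - <<'E'
from h import *
p=snapshot('wrist'); save(p,'w14');pose(); t=status.get_state()['tool_pos']
p=snapshot('scene'); cv2.imwrite('pics/s14.png',cv2.resize(p['img'][130:330,180:400],None,fx=3,fy=3)[:,:,::-1])
E
```

```text
t 21.67 pos [525.2 -62.4  70.2] jaw 82.3 q [ 0.03  0.87  0.02  2.   -0.12  0.27 -1.55] open 0.146 F [-0.1 -0.6  0.1]
```

View pics/w14.png

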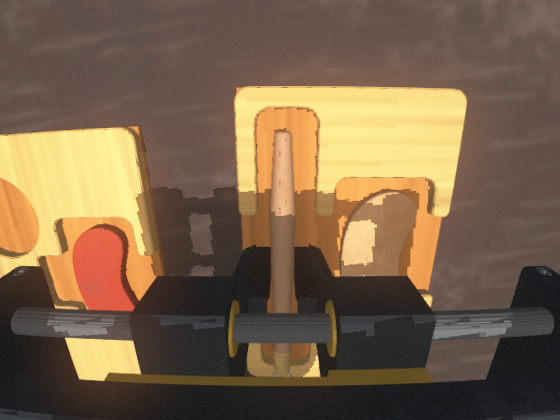

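View pics/s14.png

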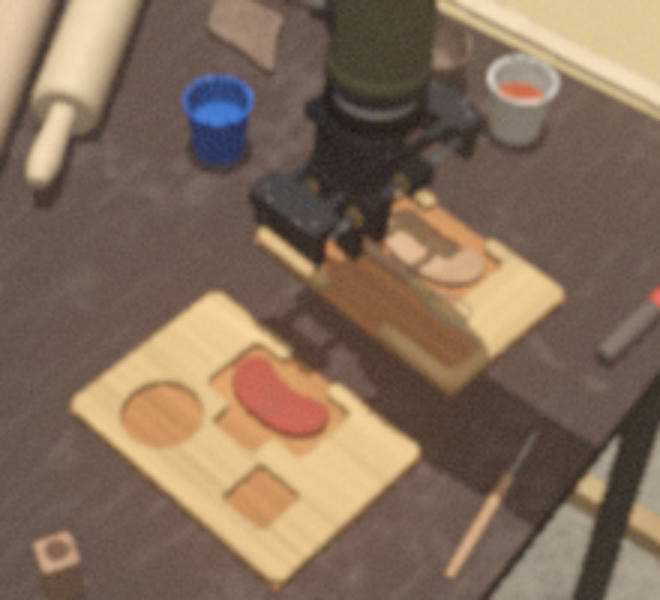

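```bash
python3 - <<'E'
from h import *
p=snapshot('wrist'); pose()
t=np.array([525.2,-62.4]); a=np.radians(82.3);u=np.array([np.cos(a),np.sin(a)]);v=np.array([-np.sin(a),np.cos(a)])
for n,px in dict(slotL=(247,213),slotR=(326,213),gtopL=(258,115),gtopR=(318,115),gtop=(287,107),tray_tl=(236,91),tray_tr=(466,91)).items():
    w=toz(p,px,.013)[0,:2]*1000; print(n,np.round(w,1),'rel tcp u',round((w-t)@u,1),'v',round((w-t)@v,1))
E
```

```text
t 21.77 pos [526.  -62.4  71.3] jaw 82.3 q [ 0.03  0.87  0.02  2.   -0.12  0.27 -1.55] open 0.15 F [ 0.6  0.4 -0.8]
slotL [542.7 -40.3] rel tcp u 24.3 v -14.4
slotR [536.1 -91.6] rel tcp u -27.5 v -14.7
gtopL [603.1 -57.2] rel tcp u 15.6 v -76.5
gtopR [598.3 -92.6] rel tcp u -20.1 v -76.5
gtop [605.3 -74.9] rel tcp u -1.7 v -81.0
tray_tl [618.4 -46.5] rel tcp u 28.2 v -90.2
tray_tr [ 601.7 -181.4] rel tcp u -107.6 v -91.8
```

Emit:
carry_out(
  linear=[
    [0.001,-0.002,-0.01],
    [0.001,-0.002,-0.025],
    [0.001,-0.002,-0.035],
    [0.001,-0.002,-0.041],
    [0.001,-0.002,-0.0425],
    [0.001,-0.002,-0.0425],
  ],
  roll=[0,0,0,0,0,0],
)

```text
clock: 22.27
tool_pos: [0.5266, -0.0644, 0.0285]
eef_rot: [0.998, -0.067, 0.005, -0.009]
contact_force: [1.1, 0.3, -0.4]
opening: 0.147
```

Emit:
carry_out(
  linear=[
    [0,0,0],
    [0,0,0],
    [0,0,0],
    [0,0,0],
    [0,0,0.04],
    [0,0,0.08],
    [0,0,0.12],
    [0,0,0.16],
  ],
  roll=[0,0,0,0,0,0,0,0],
  gripper=0.27,
)

```text
clock: 22.93
tool_pos: [0.5269, -0.0645, 0.1905]
eef_rot: [0.998, -0.067, 0.005, -0.009]
contact_force: [-0.2, 0.4, -0.5]
opening: 0.268
```

```bash
python3 - <<'E'
from h import *
p=snapshot('wrist'); save(p,'w15');pose(); seg(p,'loop_tool',.012);seg(p,'turning_tray',.013)
E
```

```text
t 22.98 pos [531.  -65.2 197.5] jaw 82.3 q [ 0.01  0.65  0.06  1.93 -0.11  0.54 -1.56] open 0.265 F [-0.1  0.3  4.8]
loop_tool 0.79 [282. 181.] rect [506.6 -63.1] [ 18. 179.] 81.2
loop_tool 0.56 [527. 165.] rect [ 510.6 -316.6] [99.1 69.5] 85.3
loop_tool 0.39 [526.  60.] rect [ 623.8 -309. ] [91.1 82.2] 3.3
turning_tray 0.71 [311. 169.] rect [501.6 -99.1] [137.6 218.4] 82.4
turning_tray 0.57 [  1. 229.] rect [518.3 273.8] [19.1 39.5] 64.1
```

View pics/w15.png

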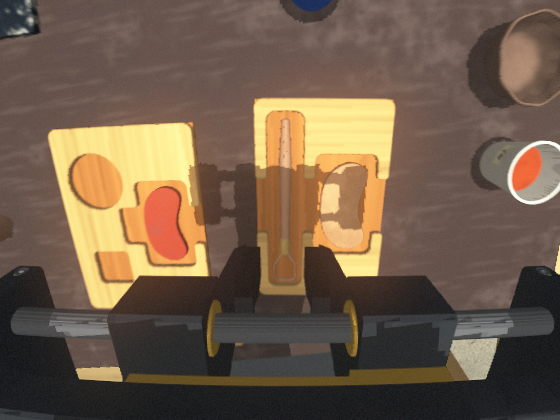

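Emit:
carry_out(
  linear=[
    [-0.05,0.3,0.06],
    [-0.05,0.3,0.06],
    [-0.05,0.3,0.06],
    [-0.05,0.3,0.06],
    [-0.05,0.3,0.06],
    [-0.05,0.3,0.06],
    [-0.05,0.3,0.06],
    [-0.05,0.3,0.06],
  ],
  roll=[0.12,0.24,0.36,0.48,0.6,0.72,0.84,0.96],
  gripper=0.8,
)

```text
clock: 23.75
tool_pos: [0.4774, 0.2422, 0.252]
eef_rot: [0.913, 0.407, 0.005, -0.014]
contact_force: [0.2, 0.6, 0.7]
opening: 0.799
```

Emit:
carry_out(
  linear=[
    [0.0,0.03,0],
    [0.0,0.03,0],
    [0.0,0.03,0],
    [0,0.03,0],
    [0,0.03,0],
    [0,0.03,0],
  ],
  roll=[0.26,0.26,0.26,0.26,0.26,0.26],
)

```text
clock: 24.25
tool_pos: [0.4777, 0.2704, 0.2515]
eef_rot: [0.854, 0.52, 0.002, -0.014]
contact_force: [0.1, 0.1, 0.5]
opening: 0.804
```

```bash
python3 - <<'E'
from h import *
p=snapshot('wrist'); save(p,'w16');pose(); seg(p,'stamp',.052)
print([(np.round(d['pixel']),d['confidence'],np.round(toz(p,d['pixel'],0)*1000)) for d in tip_of(p,'stamp')])
E
```

```text
t 24.3 pos [477.7 270.7 251.7] jaw 152.8 q [-0.44  0.6  -0.24  1.81  0.16  0.75 -1.23] open 0.803 F [-0.2 -0.4 -1. ]
stamp 0.78 [313. 150.] rect [523.5 290.8] [28.  27.2] 63.1
[(array([309., 146.]), 0.74, array([[519., 290.,   0.]]))]
```

View pics/w16.png

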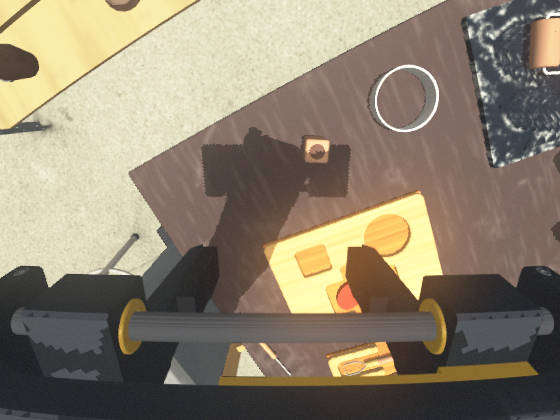

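Emit:
carry_out(
  linear=[
    [0.03,0.015,-0.01],
    [0.045,0.02,-0.04],
    [0.045,0.02,-0.08],
    [0.045,0.02,-0.12],
    [0.045,0.02,-0.16],
    [0.045,0.02,-0.19],
    [0.045,0.02,-0.208],
    [0.045,0.02,-0.212],
  ],
  roll=[0,0,0,0,0,0,0,0],
)

```text
clock: 25.07
tool_pos: [0.5207, 0.2898, 0.0365]
eef_rot: [0.853, 0.521, -0.001, -0.014]
contact_force: [0.0, -0.3, 0.6]
opening: 0.8
```

Emit:
carry_out(
  linear=[
    [0,0,0],
    [0,0,0],
    [0,0,0],
    [0,0,0],
    [0,0,0],
    [0,0,0],
    [0,0,0],
    [0,0,0],
  ],
  roll=[0,0,0,0,0,0,0,0],
  gripper=0.1,
  grip_force=15,
)

```text
clock: 25.73
tool_pos: [0.5213, 0.2899, 0.0371]
eef_rot: [0.854, 0.521, 0.0, -0.014]
contact_force: [0.3, -1.3, 5.0]
opening: 0.295
```

Emit:
carry_out(
  linear=[
    [0,0,0],
    [0,0,0],
    [0,0,0.03],
    [0,0,0.07],
    [-0.02,-0.03,0.09],
    [-0.03,-0.05,0.1],
    [-0.04,-0.07,0.1],
    [-0.04,-0.07,0.1],
  ],
  roll=[0,0,0,0,0.1,0.2,0.3,0.37],
)

```text
clock: 26.4
tool_pos: [0.4791, 0.2143, 0.1376]
eef_rot: [0.743, 0.669, -0.006, -0.013]
contact_force: [0.4, -1.2, -0.7]
opening: 0.3
```

```bash
python3 - <<'E'
from h import *
p=snapshot('wrist'); save(p,'w17');pose()
E
```

```text
t 26.45 pos [480.3 216.8 137.4] jaw 174.2 q [-0.32  0.76 -0.29  1.95  0.37  0.49 -0.97] open 0.293 F [0.3 0.1 0.1]
```

View pics/w17.png

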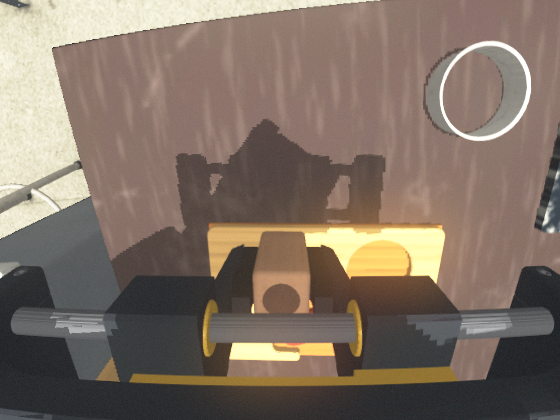

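```bash
python3 - <<'E'
from h import *
p=snapshot('wrist'); pose();t=status.get_state()['tool_pos']
print((toz(p,[(282,298)],t[2]+.015)[0]-t)*1000)
E
```

```text
t 26.5 pos [481.  218.8 137.3] jaw 173.9 q [-0.32  0.76 -0.29  1.94  0.37  0.49 -0.97] open 0.299 F [-0.1 -0.4 -0.6]
[-0.56907485 -1.39057799 15.        ]
```

Emit:
carry_out(
  linear=[
    [-0.012,-0.033,0],
    [-0.023,-0.065,-0.01],
    [-0.023,-0.065,-0.03],
    [-0.023,-0.065,-0.045],
    [-0.023,-0.065,-0.06],
    [-0.023,-0.065,-0.06],
    [-0.023,-0.065,-0.06],
  ],
  roll=[0,0,0,0,0,0,0],
)

```text
clock: 27.08
tool_pos: [0.4579, 0.1546, 0.0767]
eef_rot: [0.744, 0.668, -0.003, -0.014]
contact_force: [0.2, -0.1, -0.7]
opening: 0.295
```

```bash
python3 - <<'E'
from h import *
p=snapshot('wrist'); save(p,'w18'); pose()
p=snapshot('scene'); cv2.imwrite('pics/s18.png',cv2.resize(p['img'][180:360,150:380],None,fx=3,fy=3)[:,:,::-1])
E
```

```text
t 27.13 pos [458.3 154.7  77.3] jaw 173.9 q [-0.29  0.84 -0.18  2.1   0.46  0.25 -0.97] open 0.296 F [ 0.8 -0.2 -0.3]
```

View pics/w18.png

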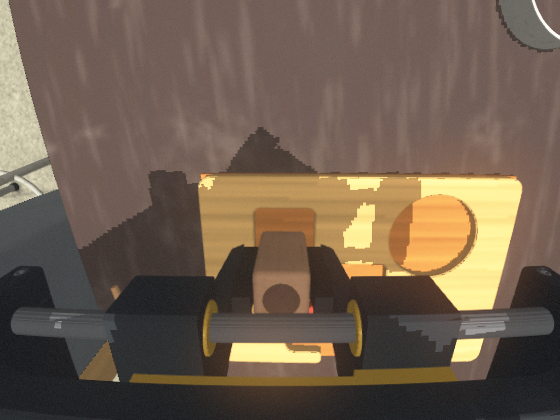

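View pics/s18.png

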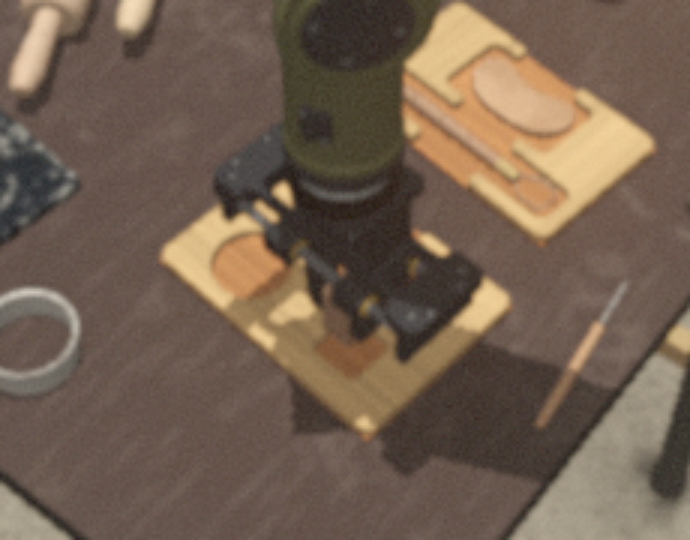

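```bash
python3 - <<'E'
from h import *
p=snapshot('wrist'); pose()
w=toz(p,[(254,209),(315,209)],.013)[:,:2]*1000; u=np.array([.105,.9945]); print(w, w.mean(0)-21*u)
E
```

```text
t 27.23 pos [458.6 154.5  77.9] jaw 173.9 q [-0.29  0.84 -0.18  2.1   0.46  0.25 -0.97] open 0.293 F [-0.2 -0.4  0.2]
[[439.35995987 171.97042093]
 [480.43055912 167.9319007 ]] [457.6902595  149.06666082]
```

Emit:
carry_out(
  linear=[
    [0,-0.003,0],
    [0,-0.003,-0.01],
    [0,-0.003,-0.025],
    [0,-0.003,-0.032],
    [0,-0.003,-0.0345],
    [0,-0.003,-0.0345],
  ],
  roll=[0,0,0,0,0,0],
)

```text
clock: 27.73
tool_pos: [0.4584, 0.1514, 0.0433]
eef_rot: [0.744, 0.668, -0.002, -0.014]
contact_force: [0.4, 0.4, -0.9]
opening: 0.297
```

Emit:
carry_out(
  linear=[
    [0,0,0],
    [0,0,0],
    [0,0,0],
    [0,0,0],
    [0,0,0.04],
    [0,0,0.08],
    [0,0,0.12],
    [0,0,0.16],
  ],
  roll=[0,0,0,0,0,0,0,0],
  gripper=0.6,
)

```text
clock: 28.4
tool_pos: [0.4578, 0.1511, 0.2051]
eef_rot: [0.743, 0.669, -0.003, -0.014]
contact_force: [0.9, 0.5, -0.4]
opening: 0.598
```

```bash
python3 - <<'E'
from h import *
p=snapshot('wrist'); save(p,'w19'); pose(); seg(p,'stamp',.057)
E
```

```text
t 28.45 pos [461.2 152.8 211.5] jaw 173.9 q [-0.16  0.6  -0.38  2.02  0.35  0.58 -0.88] open 0.6 F [ 0.2 -0.2  5. ]
stamp 0.7 [282. 193.] rect [458.1 156.2] [33.5 25.1] 84.2
```

View pics/w19.png

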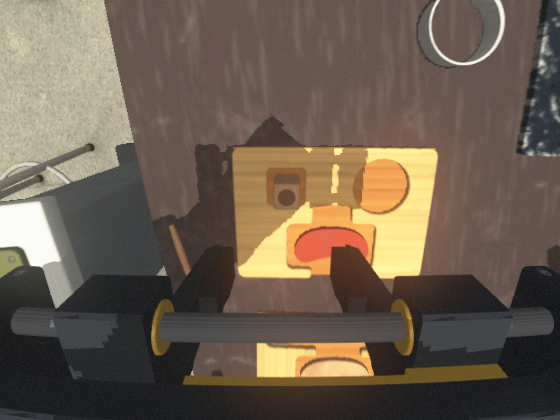

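Emit:
carry_out(
  linear=[
    [0.0,-0.23,0.05],
    [0.0,-0.23,0.05],
    [0.0,-0.23,0.05],
    [0.0,-0.23,0.05],
    [0.0,-0.23,0.05],
    [0.0,-0.23,0.05],
    [0.0,-0.23,0.05],
    [0.0,-0.23,0.05],
  ],
  roll=[-0.12,-0.24,-0.36,-0.48,-0.6,-0.72,-0.84,-0.96],
  gripper=1.0,
)

```text
clock: 29.17
tool_pos: [0.4608, -0.08, 0.2587]
eef_rot: [0.97, 0.244, 0.008, -0.009]
contact_force: [-0.1, 0.8, -0.3]
opening: 0.997
```

Emit:
carry_out(
  linear=[
    [0.0,-0.215,0],
    [0.0,-0.215,0],
    [0.0,-0.215,0],
    [0.0,-0.215,0],
    [0.0,-0.215,0],
    [0.0,-0.215,0],
    [0.0,-0.215,0],
    [0.0,-0.215,0],
  ],
  roll=[-0.61,-0.61,-0.61,-0.61,-0.61,-0.61,-0.61,-0.61],
)

```text
clock: 29.83
tool_pos: [0.4604, -0.294, 0.258]
eef_rot: [0.998, -0.058, 0.01, -0.007]
contact_force: [0.3, 0.9, -0.2]
opening: 1.0
```

```bash
python3 - <<'E'
from h import *
p=snapshot('wrist'); save(p,'w20'); pose(); seg(p,'cup',.058)
print([(np.round(d['pixel']),d['confidence'],np.round(toz(p,d['pixel'],0)*1000)) for d in tip_of(p,'cup')])
E
```

```text
t 29.88 pos [ 460.8 -292.7  258.1] jaw 83.4 q [ 0.5   0.58 -0.01  1.82 -0.02  0.73 -1.18] open 1.001 F [ 0.4  2.1 -0.1]
cup 0.96 [281. 126.] rect [ 524.1 -296.7] [56.6 58.2] 83.4
[(array([284., 123.]), 0.7, array([[ 524., -300.,    0.]]))]
```

View pics/w20.png

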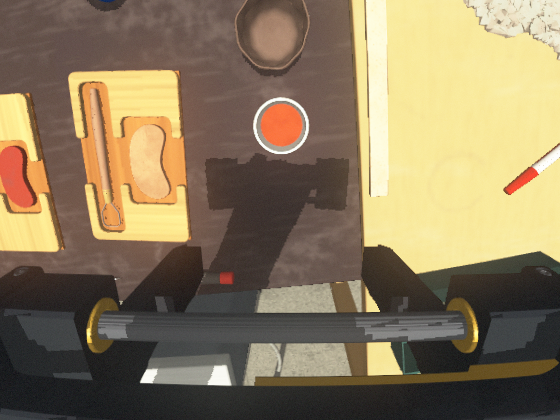

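Emit:
carry_out(
  linear=[
    [0.04,-0.001,-0.01],
    [0.0625,-0.001,-0.04],
    [0.0625,-0.001,-0.08],
    [0.0625,-0.001,-0.12],
    [0.0625,-0.001,-0.15],
    [0.0625,-0.001,-0.15],
    [0.0625,-0.001,-0.15],
  ],
  roll=[0,0,0,0,0,0,0],
)

```text
clock: 30.57
tool_pos: [0.5233, -0.2912, 0.1077]
eef_rot: [0.998, -0.055, 0.009, -0.008]
contact_force: [0.2, -0.6, 1.0]
opening: 1.0
```

```bash
python3 - <<'E'
from h import *
p=snapshot('wrist'); save(p,'w21'); pose()
E
```

```text
t 30.62 pos [ 524.5 -292.4  109.5] jaw 83.6 q [ 0.45  0.85 -0.01  1.77 -0.02  0.5  -1.22] open 1.0 F [ 0.1 -0.8  0.1]
```

View pics/w21.png

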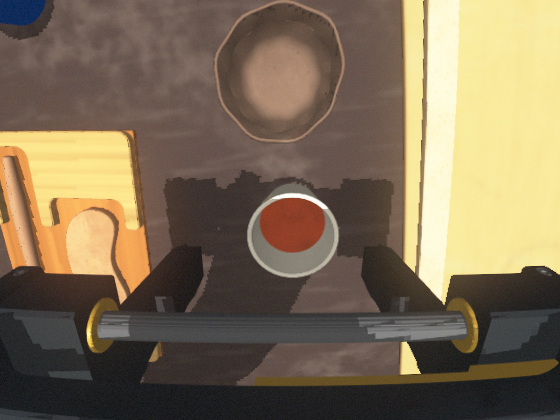

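```bash
python3 - <<'E'
from h import *
p=snapshot('wrist'); pose(); print(toz(p,[(293,234),(248,234),(339,234)],.058)*1000); print(toz(p,[(292,226)],.040)*1000)
E
```

```text
t 30.67 pos [ 525.2 -293.1  110.5] jaw 83.6 q [ 0.45  0.85 -0.01  1.77 -0.02  0.5  -1.22] open 1.0 F [ 0.2 -0.1  0.2]
[[ 526.427892   -298.80247078   58.        ]
 [ 529.46723052 -269.76654315   58.        ]
 [ 523.26116768 -328.39480512   58.        ]]
[[ 524.94087216 -298.2878826    40.        ]]
```

Move to (525.5,-297.5), then down to z≈0.036.

Emit:
carry_out(
  linear=[
    [0.0,-0.0045,0],
    [0.0,-0.0045,-0.03],
    [0.0,-0.0045,-0.055],
    [0.0,-0.0045,-0.07],
    [0.0,-0.0045,-0.073],
    [0.0,-0.0045,-0.073],
  ],
  roll=[0,0,0,0,0,0],
)

```text
clock: 31.17
tool_pos: [0.5257, -0.2982, 0.0385]
eef_rot: [0.998, -0.056, 0.012, -0.006]
contact_force: [-0.4, -0.4, 0.8]
opening: 0.998
```

Emit:
carry_out(
  linear=[
    [0,0,0],
    [0,0,0],
    [0,0,0],
    [0,0,0],
    [0,0,0],
    [0,0,0],
    [0,0,0],
    [0,0,0],
  ],
  roll=[0,0,0,0,0,0,0,0],
  gripper=0.3,
  grip_force=20,
)

```text
clock: 31.83
tool_pos: [0.5263, -0.298, 0.039]
eef_rot: [0.998, -0.056, 0.013, -0.006]
contact_force: [0.3, 0.9, 5.7]
opening: 0.627
```

Emit:
carry_out(
  linear=[
    [0,0,0],
    [0,0,0],
    [0,0,0.02],
    [0,0,0.05],
    [0,0,0.08],
    [0,0,0.1],
    [0,0,0.1],
    [0,0,0.1],
  ],
  roll=[0,0,0,0,0,0,0,0],
)

```text
clock: 32.5
tool_pos: [0.5265, -0.2984, 0.1396]
eef_rot: [0.998, -0.056, 0.014, -0.006]
contact_force: [0.6, 0.1, -2.2]
opening: 0.63
```

```bash
python3 - <<'E'
from h import *
p=snapshot('wrist'); save(p,'w22'); pose()
E
```

```text
t 32.55 pos [ 525.7 -297.8  138.4] jaw 83.6 q [ 0.46  0.81 -0.01  1.75 -0.02  0.56 -1.21] open 0.627 F [-0.1  0.6 -1.6]
```

View pics/w22.png

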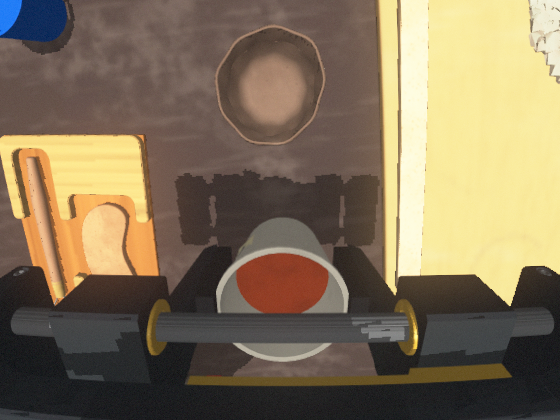

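Emit:
carry_out(
  linear=[
    [0,0.03,0.03],
    [0.035,0.37,0.05],
    [0.035,0.37,0.05],
    [0.035,0.37,0.05],
    [0.035,0.37,0.05],
    [0.035,0.37,0.05],
    [0.035,0.37,0.05],
    [0.035,0.37,0.05],
  ],
  roll=[0,0,0,0,0,0,0,0],
)

```text
clock: 33.22
tool_pos: [0.5541, 0.0234, 0.1835]
eef_rot: [0.998, -0.056, 0.01, -0.006]
contact_force: [0.8, 0.1, -2.1]
opening: 0.629
```

```bash
python3 - <<'E'
from h import *
pose()
E
```

```text
t 33.22 pos [554.1  23.4 183.5] jaw 83.6 q [-0.17  0.7   0.08  1.88 -0.12  0.55 -1.69] open 0.629 F [ 0.8  0.1 -2.1]
```

Emit:
carry_out(
  linear=[
    [0.006,0.04,0],
    [0.006,0.08,0],
    [0.006,0.11,0],
    [0.006,0.117,0],
    [0.006,0.117,-0.04],
    [0.006,0.117,-0.08],
    [0.006,0.117,-0.09],
    [0.006,0.117,-0.09],
  ],
  roll=[0,0,0,0,0,0,0,0],
)

```text
clock: 33.88
tool_pos: [0.5568, 0.139, 0.0895]
eef_rot: [0.998, -0.056, 0.006, -0.004]
contact_force: [-0.4, 0.2, -0.6]
opening: 0.626
```

```bash
python3 - <<'E'
from h import *
p=snapshot('wrist'); save(p,'w23'); pose()
p=snapshot('scene'); cv2.imwrite('pics/s23.png',cv2.resize(p['img'][180:360,150:380],None,fx=3,fy=3)[:,:,::-1])
p=snapshot('top'); cv2.imwrite('pics/t23.png',cv2.resize(p['img'][150:300,170:370],None,fx=3.5,fy=3.5)[:,:,::-1])
E
```

```text
t 33.93 pos [558.8 139.2  91.9] jaw 83.5 q [-0.37  0.87  0.08  1.86 -0.17  0.4  -1.85] open 0.626 F [-0.6 -0.6 -0.9]
```

View pics/w23.png

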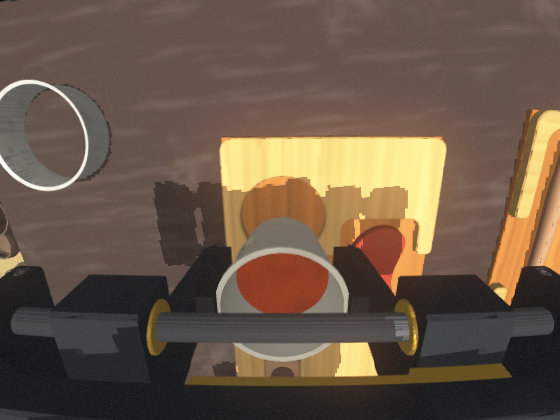

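View pics/s23.png

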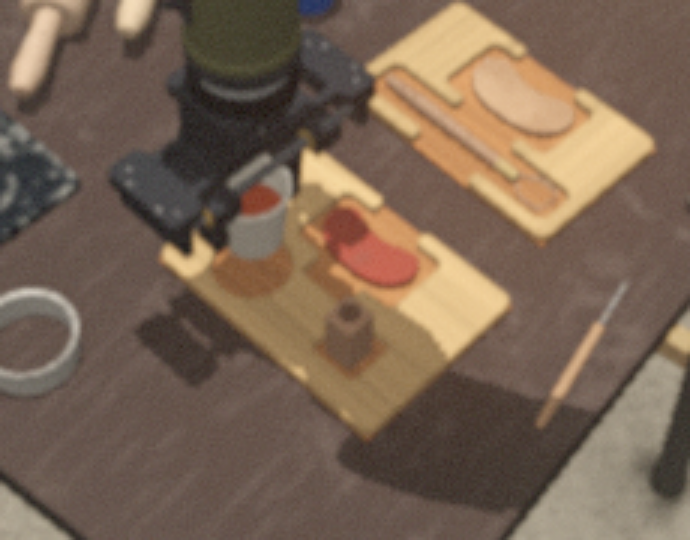

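```bash
python3 - <<'E'
from h import *
p=snapshot('wrist'); pose(); T=np.array(p['world_from_camera']); t=status.get_state()['tool_pos']*1000
f=np.array([.9945,-.105])
w=toz(p,[(284,177),(241,212),(325,212)],.013)[:,:2]*1000; print(w, 'c',w[0]-31*f)
c=toz(p,[(283,219)],t[2]/1000-.0388)[0,:2]*1000; print(c-22*f-t[:2])
E
```

```text
t 34.08 pos [561.5 140.1  95.2] jaw 83.5 q [-0.37  0.86  0.08  1.86 -0.17  0.4  -1.85] open 0.631 F [ 0.2  0.3 -0.3]
[[594.55759702 135.87742808]
 [571.83742797 170.44186263]
 [565.11887007 108.74103683]] c [563.72809702 139.13242808]
[-4.59031349  0.11664535]
```

Emit:
carry_out(
  linear=[
    [0.0025,0,0],
    [0.0025,0,-0.015],
    [0.0025,0,-0.03],
    [0.0025,0,-0.042],
    [0.0025,0,-0.048],
    [0.0025,0,-0.049],
    [0.0025,0,-0.049],
  ],
  roll=[0,0,0,0,0,0,0],
)

```text
clock: 34.67
tool_pos: [0.5641, 0.1401, 0.0463]
eef_rot: [0.998, -0.057, 0.012, -0.006]
contact_force: [0.0, 0.5, 0.4]
opening: 0.626
```

```bash
python3 - <<'E'
from h import *
p=snapshot('wrist'); save(p,'w24'); pose()
E
```

```text
t 34.72 pos [564.4 140.1  46.7] jaw 83.5 q [-0.36  0.94  0.06  1.86 -0.17  0.31 -1.84] open 0.625 F [ 0.2 -0.7 -0.2]
```

View pics/w24.png

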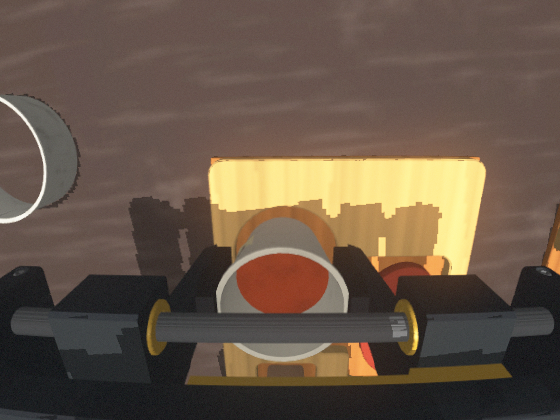

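Emit:
carry_out(
  linear=[
    [0,0,-0.0015],
    [0,0,-0.0015],
  ],
  roll=[0,0],
)

```text
clock: 34.88
tool_pos: [0.5648, 0.1402, 0.0457]
eef_rot: [0.998, -0.057, 0.013, -0.007]
contact_force: [-0.2, 0.4, 0.3]
opening: 0.628
```

Emit:
carry_out(
  linear=[
    [0,0,0],
    [0,0,0],
    [0,0,0],
    [0,0,0],
    [0,0,0],
    [0,0,0.03],
    [0,0,0.07],
    [0,0,0.11],
  ],
  roll=[0,0,0,0,0,0,0,0],
  gripper=0.88,
)

```text
clock: 35.55
tool_pos: [0.5638, 0.1399, 0.156]
eef_rot: [0.998, -0.057, 0.011, -0.006]
contact_force: [1.1, 0.5, 0.1]
opening: 0.881
```

Emit:
carry_out(
  linear=[
    [0,0,0.04],
    [-0.03,-0.04,0.06],
    [-0.06,-0.07,0.07],
    [-0.1,-0.11,0.1],
    [-0.14,-0.15,0.1],
    [-0.15,-0.18,0.1],
    [-0.15,-0.18,0.1],
    [-0.15,-0.18,0.1],
  ],
  roll=[0,0,0,0,0,0,0,0],
)

```text
clock: 36.22
tool_pos: [0.4086, -0.0461, 0.2568]
eef_rot: [0.998, -0.062, 0.01, -0.005]
contact_force: [0.3, -0.6, -0.8]
opening: 0.879
```

```bash
python3 - <<'E'
from h import *
p=snapshot('wrist'); save(p,'w25'); pose(); seg(p,'cup',.063);seg(p,'stamp',.057);seg(p,'decorating_tray',.013);seg(p,'rubber_rib',.013);seg(p,'wooden_rib',.013);seg(p,'loop_tool',.013);seg(p,'turning_tray',.013)
C=cloud(p)
for n in ['cup']:
    r=cut_out(p,n)[0]['region']; print(np.nanpercentile(C[r][:,2]*1000,[50,95,99]))
p=snapshot('scene'); cv2.imwrite('pics/s25.png',cv2.resize(p['img'][130:360,140:400],None,fx=2.6,fy=2.6)[:,:,::-1])
seg(p,'rubber_rib',.013);seg(p,'wooden_rib',.013);seg(p,'pinch_pot',.049);seg(p,'cutter',.028)
print([(np.round(toz(p,d['pixel'],0.005)[0]*1000),d['confidence']) for n in('cup','stamp') for d in tip_of(p,n)])
E
```

```text
t 36.27 pos [411.4 -43.3 256.6] jaw 83.1 q [-0.07  0.42  0.1   2.19 -0.1   0.51 -1.58] open 0.878 F [0.4 1.  0.4]
cup 0.66 [97. 63.] rect [560.5 130.7] [79.1 57.8] 79.5
stamp 0.64 [113. 160.] rect [459.3 136.7] [48.4 28.3] 87.0
decorating_tray 0.85 [153. 111.] rect [504.3 107.8] [158.5 219.4] 84.0
decorating_tray 0.67 [113. 159.] rect [455.7 162.7] [54.9 31.9] 87.1
rubber_rib 0.65 [174. 110.] rect [502.9  74.2] [45.5 83.3] 83.7
wooden_rib 0.71 [338.  96.] rect [ 497.2 -121.7] [47.8 95.9] 82.4
loop_tool 0.7 [284.  72.] rect [510.8 -61.8] [ 16.7 170.4] 84.4
turning_tray 0.64 [315.  87.] rect [497.1 -98.2] [138.3 211.4] 82.4
[41.12832196 63.15047796 63.99056417]
rubber_rib 0.78 [270. 264.] rect [500.8  78.5] [43.8 85.4] 84.3
wooden_rib 0.59 [321. 216.] rect [ 496.9 -118. ] [48.4 94.3] 81.4
wooden_rib 0.44 [156. 287.] rect [644.8 292.8] [71.5 88. ] 47.6
pinch_pot 0.76 [319. 142.] rect [ 634.1 -290.4] [49.2 87.2] 19.7
cutter 0.74 [160. 286.] rect [633.6 295.6] [69.4 83.1] 68.4
cutter 0.74 [235. 258.] rect [571.9 136.4] [58.8 91.4] 40.1
[(array([564., 141.,   5.]), 0.9), (array([ 717., -113.,    5.]), 0.89), (array([458., 155.,   5.]), 0.56)]
```

View pics/w25.png

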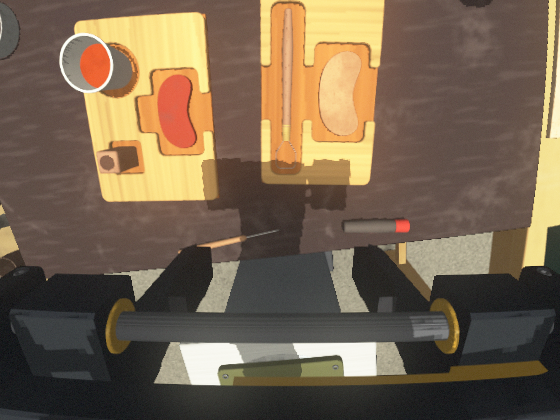

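View pics/s25.png

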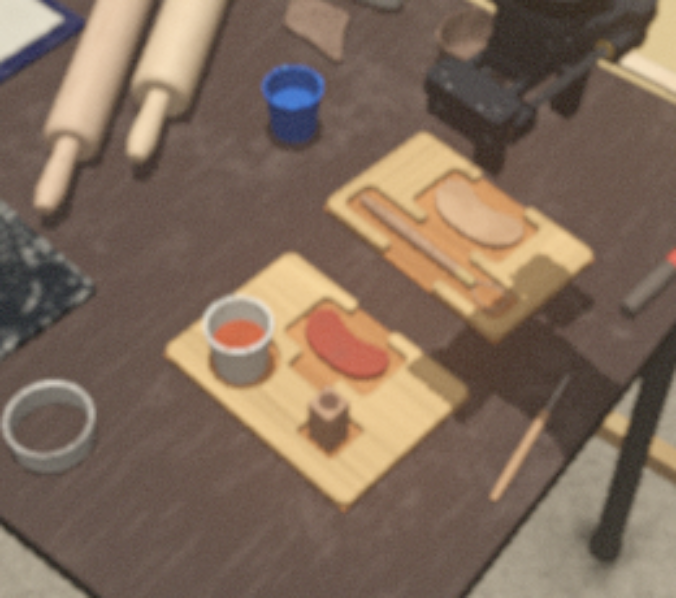

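Emit:
carry_out(
  linear=[
    [0,0,0],
    [0,0,0],
    [0,0,0],
    [0,0,0],
  ],
  roll=[0,0,0,0],
)

```text
clock: 37.35
tool_pos: [0.4138, -0.0401, 0.256]
eef_rot: [0.998, -0.057, 0.011, -0.006]
contact_force: [-0.2, -0.3, -0.0]
opening: 0.882
```

```bash
python3 -c "
from h import *
pose(); print(finish_job())"
```

```text
t 37.35 pos [413.8 -40.1 256. ] jaw 83.5 q [-0.07  0.43  0.09  2.19 -0.1   0.51 -1.58] open 0.882 F [-0.2 -0.3 -0. ]
the job is handed in; nothing more can be done
None
```

I placed all five things in their recesses and handed the job in at 37 s of the 131 s allowed, with the gripper open and clear of everything. `finish_job` gave no verdict.

**Last checks:**

| Thing | Recess | Result in the last pictures |
|---|---|---|
| Rubber rib | Decorating tray pocket | Within about 2–4 mm of centre, flat |
| Wooden rib | Turning tray pocket | Within about 2–4 mm of centre, flat |
| Loop tool | Groove | Within about 2–5 mm of centre, under 3° off the tray's length |
| Cup | Round well | About 2 mm off centre; rim 63 mm up, as expected standing on the 5 mm floor |
| Stamp | Square well | About 2–5 mm off centre, upright |
| Pinch pot and cutter | Left alone | Never touched; they show where they stood at the start |

**Where measurements disagreed:**
- **Cameras:** they differ by 2–4 mm sideways, and more for the tall things seen from an angle, so the offsets above are only that good. All are well inside the limits.
- **Contact:** lowering onto the wooden rib, the force reading reached 34 N, with the fingertips apparently on the table. That is under the limits and did no visible harm.

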